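Tare the bowl and weigh out the long levelling feet

TASK

Weigh out the two long-stemmed levelling feet: clear the small carton off the scale and lay it flat and centred on the bigger carton, then set the empty white bowl upright in the middle of the scale's pan and let go of it. Press the oblong tare key fully and release it, and only then lift the two long feet out of the parts tray and set them down in the bowl without dropping them, leaving the short feet in the tray. Do not lean on the pan, press the round power key or press tare again once a foot is in the bowl, and leave the things round about standing where they are.

Things in the scene. Friction and masses are not known exactly. Their poses are not given: they have to be found in the camera images.
- scale: Low white bench scale, 208 x 150 mm, fixed. Origin on the desk under the middle of its square steel pan (132 along x, 140 along y, top at 46 mm); x points away from the key panel, y left, z up. The key panel (x -137 to -60 mm) slopes down 0.14 rad to the front, its face 22 to 33 mm high; display in the middle, round power key at the left end, oblong tare key at the right end.
- pan_top (a point): Middle of the pan's upper face, which sinks on a stiff spring (about 2.5 N per mm); z up.
- pan (a joint): How far the pan has sunk, in m: 0 empty, 0.008 at its stop.
- tare_top (a point): Middle of the top of the oblong tare key, 34 mm (scale y) by 18 mm (scale x), standing 6 mm proud of the panel.
- tare_key (a joint): Travel of the tare key into the panel, in m: 0 up, 0.004 fully pressed; sprung, about 4 N to press fully, comes back by itself. It counts as pressed from 0.003.
- power_top (a point): Middle of the top of the round power key, 18 mm across, 6 mm proud, at the other end of the panel. Not to be pressed.
- power_key (a joint): Travel of the power key, in m, 0 up, 0.004 fully pressed.
- bowl: Small white bowl, empty, 123 mm across at the rim, 43 mm high, foot 72 mm across, floor inside 4 mm above its underside and about 60 mm across. Its side, about 5 mm thick, leans outward 0.62 rad (35 degrees) from the vertical: pinch the rim with the fingers in line with that slope, else the bowl swings in the grip. About 70 g. Origin at the middle of its underside, z up.
- small_carton: Small plain white carton, 56 (x) x 85 (y) x 29 mm, left lying flat on the scale's pan at the start. About 150 g. Origin at the middle of its underside, z up.
- big_carton: Bigger plain brown carton, 66 (x) x 105 (y) x 35 mm, 600 g, lying flat on the desk. Origin at the middle of its underside, z up.
- tray: Shallow open grey parts tray on one of the two 3 mm thick dark mats, 128 x 122 x 21 mm over its rim, floor 3 mm thick, fixed to the desk, holding four levelling feet of the storage racks, standing on their pads about 54 mm apart. Origin at the middle of its underside, z up.
- long_foot_1: Levelling foot with the long stem: round black pad 32 mm across and 9 mm high, hex nut 20 mm over corners up to 17 mm, then a bare steel threaded stem 10 mm thick up to 78 mm. About 55 g. Origin at the middle of the pad's underside, z along the stem.
- long_foot_2: The second long foot, the same as long_foot_1.
- short_foot_1: Levelling foot with the short stem, 44 mm high in all, otherwise the same. Stays in the tray.
- short_foot_2: The second short foot. Stays in the tray.
- lidded_tub: Bystander: translucent round tub with a closed lid, 115 mm across, 70 mm high. Origin at the middle of its underside.
- spice_jar: Bystander: standing spice jar, 45 mm across, 106 mm high, in front of the tall black sealing machine, whose front stands at about x = 0.57 for y below -0.17: carry things past in front of it. Origin at the middle of its underside.
- dropper_bottle: Bystander: standing dropper bottle, 33 mm across, 102 mm high. Origin at the middle of its underside.
- cups: Bystander: tall stack of clear plastic cups, 92 mm across, 161 mm high, near the left back corner of the scale. Origin at the middle of its underside.
- screwdriver: Bystander: screwdriver lying on the front edge of the desk, 204 mm long, 29 mm thick. Origin at its middle.

How it is judged:
On the way, in this order (a step that is already met when the one before it is completed fails the run):
1. the small carton lies flat and centred on the bigger one, let go (horizontal distance between small_carton and big_carton below 0.025 m and z of small_carton in the frame of big_carton between 0.03 and 0.042 m and angle between each of small_carton, big_carton's own z axis and vertical below 0.12 rad and contact force between the fingers and small_carton below 0.1 N and linear speed of small_carton below 0.03 m/s), for 0.2 s.
2. the empty bowl stands upright in the middle of the pan, let go (horizontal distance between bowl and pan_top below 0.025 m and z of bowl in the frame of pan_top between -0.004 and 0.005 m and angle between bowl's own z axis and vertical below 0.1 rad and contact force between bowl and pan above 0.3 N and not (horizontal distance between long_foot_1 and bowl below 0.062 m and z of long_foot_1 in the frame of bowl between -0.03 and 0.05 m) and not (horizontal distance between long_foot_2 and bowl below 0.062 m and z of long_foot_2 in the frame of bowl between -0.03 and 0.05 m) and not (horizontal distance between short_foot_1 and bowl below 0.062 m and z of short_foot_1 in the frame of bowl between -0.03 and 0.05 m) and not (horizontal distance between short_foot_2 and bowl below 0.062 m and z of short_foot_2 in the frame of bowl between -0.03 and 0.05 m) and contact force between the fingers and bowl below 0.1 N and linear speed of bowl below 0.03 m/s), for 0.2 s.
3. the tare key is pressed while the empty bowl rests on the pan untouched (value of joint tare_key above 0.003 m and horizontal distance between bowl and pan_top below 0.025 m and z of bowl in the frame of pan_top between -0.004 and 0.005 m and angle between bowl's own z axis and vertical below 0.1 rad and contact force between bowl and pan above 0.3 N and not (horizontal distance between long_foot_1 and bowl below 0.062 m and z of long_foot_1 in the frame of bowl between -0.03 and 0.05 m) and not (horizontal distance between long_foot_2 and bowl below 0.062 m and z of long_foot_2 in the frame of bowl between -0.03 and 0.05 m) and not (horizontal distance between short_foot_1 and bowl below 0.062 m and z of short_foot_1 in the frame of bowl between -0.03 and 0.05 m) and not (horizontal distance between short_foot_2 and bowl below 0.062 m and z of short_foot_2 in the frame of bowl between -0.03 and 0.05 m) and contact force between the fingers and bowl below 0.1 N), for 0.05 s.
4. the tare key is up again, the bowl still empty (value of joint tare_key below 0.001 m and horizontal distance between bowl and pan_top below 0.025 m and z of bowl in the frame of pan_top between -0.004 and 0.005 m and angle between bowl's own z axis and vertical below 0.1 rad and contact force between bowl and pan above 0.3 N and not (horizontal distance between long_foot_1 and bowl below 0.062 m and z of long_foot_1 in the frame of bowl between -0.03 and 0.05 m) and not (horizontal distance between long_foot_2 and bowl below 0.062 m and z of long_foot_2 in the frame of bowl between -0.03 and 0.05 m) and not (horizontal distance between short_foot_1 and bowl below 0.062 m and z of short_foot_1 in the frame of bowl between -0.03 and 0.05 m) and not (horizontal distance between short_foot_2 and bowl below 0.062 m and z of short_foot_2 in the frame of bowl between -0.03 and 0.05 m)), for 0.05 s.
5. both long feet are in the bowl, let go (horizontal distance between each of long_foot_1, long_foot_2 and bowl below 0.05 m and z of long_foot_1 in the frame of bowl between -0.002 and 0.04 m and z of long_foot_2 in the frame of bowl between -0.002 and 0.04 m and contact force between the fingers and long_foot_1 below 0.1 N and contact force between the fingers and long_foot_2 below 0.1 N), for 0.2 s.
At the end, for the whole second after the job is handed in: Both long feet rest released in the bowl (within 50 mm of its middle); bowl upright (0.1 rad) at rest within 25 mm of the pan's middle; keys up; short feet in the tray; small carton flat on the big one within 25 mm of its middle; all let go (all of step 1 and all of step 5 and horizontal distance between bowl and pan_top below 0.025 m and z of bowl in the frame of pan_top between -0.004 and 0.005 m and angle between bowl's own z axis and vertical below 0.1 rad and contact force between bowl and pan above 0.3 N and horizontal distance between each of short_foot_1, short_foot_2 and tray below 0.07 m and z of each of short_foot_1, short_foot_2 in the frame of tray below 0.02 m and value of joint each of tare_key, power_key below 0.001 m and contact force between the fingers and bowl below 0.1 N and linear speed of each of bowl, long_foot_1, long_foot_2 below 0.03 m/s); the robot touches nothing.
It fails at once if the pan is leaned on (sunk more than 6 mm, about 15 N) (value of joint pan above 0.006 m).
It fails at once if the power key is pressed (beyond 2.5 mm) (value of joint power_key above 0.0025 m).
It fails at once if the tare key is pressed with a foot in the bowl (value of joint tare_key above 0.002 m and not (not (horizontal distance between long_foot_1 and bowl below 0.062 m and z of long_foot_1 in the frame of bowl between -0.03 and 0.05 m) and not (horizontal distance between long_foot_2 and bowl below 0.062 m and z of long_foot_2 in the frame of bowl between -0.03 and 0.05 m) and not (horizontal distance between short_foot_1 and bowl below 0.062 m and z of short_foot_1 in the frame of bowl between -0.03 and 0.05 m) and not (horizontal distance between short_foot_2 and bowl below 0.062 m and z of short_foot_2 in the frame of bowl between -0.03 and 0.05 m))).
It fails at once if a long foot is dropped (falls faster than 0.7 m/s untouched) ((contact force between the fingers and long_foot_1 below 0.02 N and linear speed of long_foot_1 above 0.7 m/s) or (contact force between the fingers and long_foot_2 below 0.02 N and linear speed of long_foot_2 above 0.7 m/s)).
It fails at once if a bystander is knocked over or shoved more than 30 mm (distance of any of lidded_tub, spice_jar, dropper_bottle, cups, screwdriver from where it was at the start of the episode above 0.03 m or angle between any of lidded_tub, spice_jar, dropper_bottle, cups's own z axis and vertical above 0.5 rad).
It also fails if it takes over 72 s, if anything falls off the work surface, if the arm or the gripper's body presses on something with over 40 N, if the wrist force passes 120 N, or if a joint passes its speed limit or range.

ROBOT

A 7-joint arm with a two-finger parallel gripper is mounted at the origin on a cart in front of the work surface, level with it; the furniture and walls round the work are solid. World frame = base frame: x ahead of the robot, y to its left, z up, the work surface at z = 0. Lengths are in m, angles in rad, forces in N, time in s.
With the tool pointing down it reaches from about 0.35 to 0.9 m from the base axis. Payload 8.1 kg.
Tool frame: the origin (TCP) lies on the mounting face of the last link; the fingertips stand 173 mm ahead of it and the grasp point (between the pads) lies 155 mm ahead of it; z points along the fingers, y is the line along which they close (so a half turn about z gives the same grasp; the last joint's range is limited). The gripper opens to 85 mm and grips with 20 to 120 N. Pads are 22 mm wide; open, the fingers measure 114 mm over their backs; the gripper's body (76 mm by 85 mm) begins 54 mm behind the grasp point. The pads swing forward as they close: fully open they stand 13 mm farther back than shut.
Start: joints at [-1.295, 0.434, 0.025, 1.573, -0.012, 1.134, -0.075], TCP at [0.231, 0.581, 0.405] pointing down, gripper open.
Joint ranges: [-2.62, 2.62], [-0.44, 2.09], [-1.27, 1.32], [0.08, 2.57], [-1.32, 4.46], [0.12, 2], [-2.74, 2.74]. Speed limits (rad/s): [2.22, 2.22, 3.01, 3.01, 3.14, 3.14, 3.14].

INTERFACE

Orientations are given as a unit quaternion [x, y, z, w].
In Python, from workcell import robot gives the robot as it stands.
- The arm moves only by the tool jog_arm, never from a script. Its argument "rows" is a list of rows, each a list of 3 entries, a list of its own where there are three numbers: the finger opening in mm, from 0 to 85.4, then the shift along the tool's x, y, z in mm, then the turn, a rotation vector about the tool's x, y, z in units of 8 degrees (1.0 is 8 degrees). A call has 1 to 12 rows; each row is the pose to reach, as a shift and turn from the pose commanded when the call began, along the tool's axes at that moment; what a row does not reach only later rows make up. A row lasts 1/8 s, in which the tool goes at most 62.5 mm and 10.7 degrees, less where a joint would pass 70% of its speed; a pose out of reach is approached as far as the arm can. A call with a gripper value outside its range is refused whole. The fingers move at their own pace and stop on an object; "newtons" is the grip in N (left out, the last holds). Time passes only in rows, so rows that repeat a pose let the fingers close. It gives the time, the measured TCP pose, the force, the opening and the grip force at its end, in the units of the state.
- robot.sense(): the state, without advancing time (a new reading comes with each control period).
- robot.capture(name): name is "side" or "top"; returns (picture, depth): 480x640x3 uint8, blue, green, red; 480x640 float32, m along the optical axis (not along the pixel's ray), 0 where there is no reading.
- robot.get_calibration(name): a dict with "K" (3x3 intrinsics, pixels), "distortion" ([k1, k2, p1, p2, k3] as OpenCV has them; the pictures are not rectified), "origin" and "rotation" of the camera in the world. Camera axes: x right, y down, z forward; pixel columns grow to the right and rows downward; lengths in m; the calibration is good to about 2 mm. A picture is of the moment at which its call begins. get_calibration takes no time and is no camera call.
- robot.finish_job(): hands the job in; it is judged then, once.
The state is a dict: "clock": time; "joints": joint angles; "dq": joint speeds; "effort": joint torques, N m; "position": TCP position; "tcp_rot": TCP orientation; "wrist_force": force on the tool from outside, world axes, zero at the start; "torque": the same for the moment, N m; "width": opening from 0.0 (shut) to 1.0 (fully open); "grasp_force": force on a finger pad.
Only numpy, scipy, OpenCV 4.12 (cv2) and the standard library are available. Lean on these libraries where they do the work, as an engineer would, in place of code of your own. Each camera call takes 0.05 s, during which the arm holds its last target. There are 200 camera calls.

## Working session

There is one attempt and no reset: what is moved stays moved. The work goes in short steps, Python scripts to look and compute and a tool call to move; the robot and the scene stay as the last step left them, time stands still between calls to the robot, and variables do not carry over. Pictures are saved under pics/ and viewed, at most 10 in all, crops included, and the job is handed in when it is done.

Besides the shell and the picture viewer there is one more tool, called after "Emit:" as a command line: name --argument value ..., lists and objects as JSON in quotes. jog_arm: Moves the arm, as the interface text tells. Its arguments: {"type":"object","properties":{"rows":{"type":"array","items":{"type":"array"}},"newtons":{"type":"number"}},"required":["rows"]}

```bash
mkdir -p pics; ls; python3 - <<'E'
from workcell import robot
import cv2,numpy as np
for n in("side","top"):
    p,d=robot.capture(n); cv2.imwrite(f"pics/{n}0.png",p); np.savez(f"{n}0.npz",p=p,d=d)
    c=robot.get_calibration(n); print(n,c)
print(robot.sense())
E
```

```text
pics
side {'K': array([[506.42103339,   0.        , 318.66383373],
       [  0.        , 506.42103339, 239.97852156],
       [  0.        ,   0.        ,   1.        ]]), 'distortion': array([0.02463168, 0.        , 0.        , 0.        , 0.        ]), 'origin': array([0.19743544, 0.57428455, 0.95478389]), 'rotation': array([-0.22339964,  0.92369213, -0.30022021,  0.08217835])}
top {'K': array([[559.07978698,   0.        , 322.06939105],
       [  0.        , 559.07978698, 240.00544757],
       [  0.        ,   0.        ,   1.        ]]), 'distortion': array([-0.00673416,  0.        ,  0.        ,  0.        ,  0.        ]), 'origin': array([ 0.18538597, -0.01328738,  1.64204681]), 'rotation': array([-0.69440249,  0.71211519, -0.07377281,  0.07248945])}
{'clock': 0.1, 'joints': array([-1.29457411,  0.4351599 ,  0.02500348,  1.57404863, -0.01159501,
        1.13399651, -0.07511757]), 'dq': array([ 0.00138903, -0.00115742, -0.00029409, -0.00128216,  0.00037742,
        0.00162172,  0.00060273]), 'effort': array([ 3.73534494e-03, -6.71752453e+01,  1.02870729e+00, -3.16904497e+01,
        1.58731226e-02,  7.27214443e-03, -9.08551783e-06]), 'position': array([0.23110369, 0.5804644 , 0.40398407]), 'tcp_rot': array([ 1.88335728e-01,  9.82104432e-01, -7.30938551e-04, -6.36458274e-05]), 'wrist_force': array([ 0.04904052,  1.40496187, -0.44929912]), 'torque': array([ 0.04734433, -0.01256358, -0.02154301]), 'grasp_force': 0.0, 'width': 1.003317470483757}
```

View pics/side0.png

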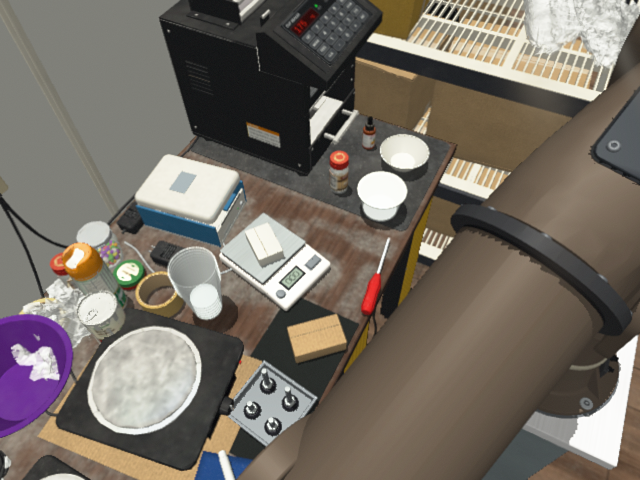

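View pics/top0.png

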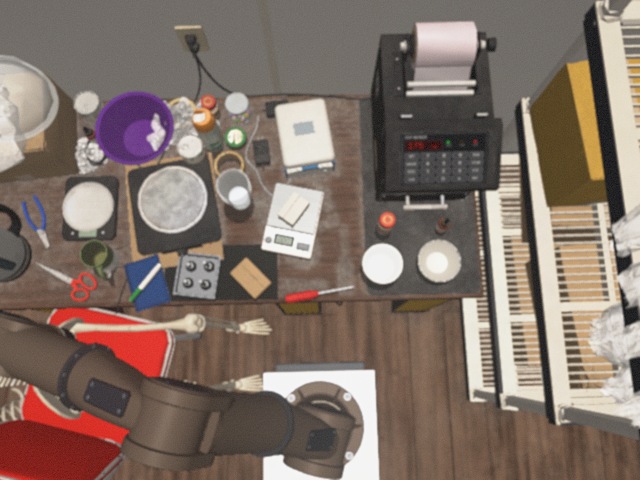

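Side view: scale at (275,260) with the small carton at (265,243), display (290,278), key pads at (281,294) and (313,262). Big carton (317,338), tray (272,402) with the long feet probably at back-left and right. Open bowl (405,153), lidded tub (382,197), jar (340,170), bottle (369,133). Now measure from depth in both views.

```bash
cat > h.py <<'E'
import numpy as np,cv2
from scipy.spatial.transform import Rotation as R
from workcell import robot
def cloud(n,d):
    c=robot.get_calibration(n)
    v,u=np.mgrid[:480,:640]
    uv=cv2.undistortPoints(np.stack([u,v],-1).reshape(-1,1,2).astype(np.float64),c["K"],c["distortion"]).reshape(480,640,2)
    q=c["rotation"]; M=np.array(q) if np.ndim(q)==2 else R.from_quat(q).as_matrix()
    P=np.dstack([uv,np.ones((480,640))])*d[...,None]
    return P@M.T+c["origin"]
def grab(n,tag):
    p,d=robot.capture(n); np.savez(f"{tag}.npz",p=p,d=d); return p,cloud(n,d),d
def ortho(p,W,d,x0,x1,y0,y1,s,zmax=.3):
    # image up=+x, left=+y ; s px per m ; via splat of highest point
    H,Wd=int((x1-x0)*s),int((y1-y0)*s)
    m=(d>0)&(W[...,2]<zmax)&(W[...,2]>-.03); P=W[m]; C=p[m]
    o=np.argsort(P[:,2]); P=P[o];C=C[o]
    r=((x1-P[:,0])*s).astype(int); c=((y1-P[:,1])*s).astype(int)
    k=(r>=0)&(r<H)&(c>=0)&(c<Wd)
    im=np.zeros((H,Wd,3),np.uint8); im[r[k],c[k]]=C[k]
    return im
E
python3 - <<'E'
from h import *
for n in("side","top"):
    f=np.load(f"{n}0.npz"); p,d=f["p"],f["d"]; W=cloud(n,d)
    pts={"side":dict(pan=(240,240),carton=(265,243),big=(317,338),traymid=(272,402),bowl=(405,153),tub=(382,188),jar=(340,158),bot=(370,122),cups=(195,260),tareR=(313,262),pwr=(281,294),desk=(250,330),f1=(267,372),f2=(291,390),f3=(251,396),f4=(272,415),drv=(372,295)),
     "top":dict(pan=(295,190),carton=(293,208),big=(250,277),traymid=(197,276),bowl=(440,261),tub=(382,263),jar=(387,220),bot=(443,223),cups=(237,190),tareR=(303,240),pwr=(268,240),desk=(330,260),f1=(188,266),f2=(205,267),f3=(187,282),f4=(206,282),drv=(303,296))}[n]
    for k,(u,v) in pts.items(): print(n,k,W[v,u].round(3))
    im=ortho(p,W,d,.3,.75,-.45,.35,1000)
    cv2.imwrite(f"pics/ortho_{n}.png",cv2.dilate(im,np.ones((3,3))) )
E
```

```text
side pan [0.676 0.07  0.047]
side carton [0.608 0.069 0.077]
side big [0.415 0.198 0.037]
side traymid [0.438 0.339 0.004]
side bowl [ 0.46  -0.384  0.012]
side tub [ 0.447 -0.19   0.075]
side jar [ 0.562 -0.202  0.11 ]
side bot [ 0.56 -0.37  0.09]
side cups [0.686 0.197 0.129]
side tareR [0.508 0.04  0.032]
side pwr [0.53  0.142 0.033]
side desk [ 0.556  0.23  -0.   ]
side f1 [0.476 0.293 0.005]
side f2 [0.417 0.303 0.007]
side f3 [0.48  0.347 0.004]
side f4 [0.425 0.361 0.009]
side drv [0.36  0.055 0.027]
top pan [0.676 0.056 0.041]
top carton [0.611 0.061 0.079]
top big [0.419 0.191 0.036]
top traymid [0.429 0.35  0.013]
top bowl [ 0.456 -0.368  0.01 ]
top tub [ 0.444 -0.189  0.074]
top jar [ 0.561 -0.205  0.107]
top bot [ 0.554 -0.368  0.083]
top cups [0.678 0.228 0.05 ]
top tareR [0.526 0.036 0.029]
top pwr [0.528 0.139 0.029]
top desk [ 0.469 -0.043 -0.001]
top f1 [0.458 0.374 0.024]
top f2 [0.455 0.326 0.014]
top f3 [0.409 0.373 0.034]
top f4 [0.409 0.32  0.025]
top drv [0.361 0.039 0.03 ]
```

```bash
python3 - <<'E'
from h import *
for n in("side","top"):
    f=np.load(f"{n}0.npz"); p,d=f["p"],f["d"]; W=cloud(n,d); ok=d>0
    def sel(x0,x1,y0,y1,z0,z1): return W[ok&(W[...,0]>x0)&(W[...,0]<x1)&(W[...,1]>y0)&(W[...,1]<y1)&(W[...,2]>z0)&(W[...,2]<z1)]
    def rect(P):
        (c,s,a)=cv2.minAreaRect((P[:,:2]*1000).astype(np.float32)); return np.round(c,1),np.round(s,1),round(a,1),np.median(P[:,2]).round(4),len(P)
    print(n,"small",rect(sel(.53,.69,-.02,.14,.068,.09)))
    print(n,"big",rect(sel(.33,.50,.12,.27,.029,.045)))
    print(n,"pan",rect(sel(.5,.75,-.03,.165,.042,.052)))
    print(n,"scale",rect(sel(.48,.75,-.03,.165,.015,.085)))
    print(n,"tray",rect(sel(.34,.53,.255,.45,.019,.028)))
    def circ(P,k):
        c,r=cv2.minEnclosingCircle((P[:,:2]*1000).astype(np.float32)); print(n,k,np.round(c,1),round(r,1),P[:,2].max().round(4))
    circ(sel(.35,.55,-.46,-.28,.04,.06),"bowl"); circ(sel(.35,.52,-.27,-.1,.066,.085),"tub"); circ(sel(.5,.62,-.25,-.16,.09,.12),"jar");circ(sel(.5,.62,-.42,-.32,.07,.12),"bottle")
    circ(sel(.55,.78,.13,.3,.12,.18),"cups")
    P=sel(.34,.53,.255,.45,.035,.1); Q=P[:,:2]
    from scipy.cluster.hierarchy import fcluster,linkage
    l=fcluster(linkage(Q),.015,"distance")
    for i in set(l):
        G=P[l==i]; print(n,"foot",G[G[:,2]>G[:,2].max()-.01].mean(0).round(4),"max",G[:,2].max().round(3),len(G))
    im=ortho(p,W,d,.47,.76,-.06,.2,2000); 
    if n=="side": cv2.imwrite("pics/crop.png",cv2.resize(p[200:450,200:400],(0,0),fx=3,fy=2.4*1,interpolation=cv2.INTER_CUBIC))
E
```

```text
side small (array([616.8,  62.9]), array([56.4, 88.1]), 52.8, np.float64(0.0748), 868)
side big (array([419.8, 192.9]), array([105.6,  67.6]), 43.8, np.float64(0.037), 1694)
side pan (array([657.8,  52.7]), array([141.5, 202.5]), 77.9, np.float64(0.0469), 2172)
side scale (array([626.5,  61.4]), array([151.7, 277. ]), 78.0, np.float64(0.0445), 6364)
side tray (array([437.5, 355.7]), array([165.3, 162.6]), 10.6, np.float64(0.0239), 936)
side bowl [ 473.8 -359.8] 78.4 0.0576
side tub [ 448.3 -190. ] 60.2 0.0801
side jar [ 566.1 -204.2] 24.6 0.1147
side bottle [ 582.2 -353.4] 39.5 0.1129
side cups [663.6 226.9] 48.0 0.1643
side foot [0.4595 0.3185 0.0833] max 0.087 80
side foot [0.4056 0.3276 0.0826] max 0.088 82
side foot [0.4123 0.3787 0.0493] max 0.052 43
side foot [0.4612 0.3714 0.0492] max 0.053 41
side foot [0.5179 0.3932 0.0559] max 0.061 1287
top small (array([612. ,  60.4]), array([57.2, 85.8]), 53.6, np.float64(0.0731), 495)
top big (array([417.4, 189.5]), array([106.7,  61.2]), 44.0, np.float64(0.0368), 751)
top pan (array([652.6,  50. ]), array([139.6, 218.6]), 77.3, np.float64(0.0457), 1126)
top scale (array([622.8,  57. ]), array([151.9, 279.3]), 77.5, np.float64(0.0424), 3623)
top tray (array([446.4, 369. ]), array([170.2, 147.5]), 82.1, np.float64(0.0233), 349)
top bowl [ 471.5 -365.4] 80.5 0.0591
top tub [ 443.  -190.4] 57.7 0.0835
top jar [ 560.5 -205.9] 23.6 0.1185
top bottle [ 578.2 -354.5] 41.2 0.1157
top cups [660.3 223. ] 47.5 0.1665
top foot [0.4596 0.3138 0.085 ] max 0.09 27
top foot [0.4057 0.3238 0.0829] max 0.087 27
top foot [0.4116 0.3754 0.0481] max 0.053 13
top foot [0.4618 0.3672 0.054 ] max 0.059 14
top foot [0.5167 0.3851 0.0607] max 0.069 517
```

View pics/crop.png

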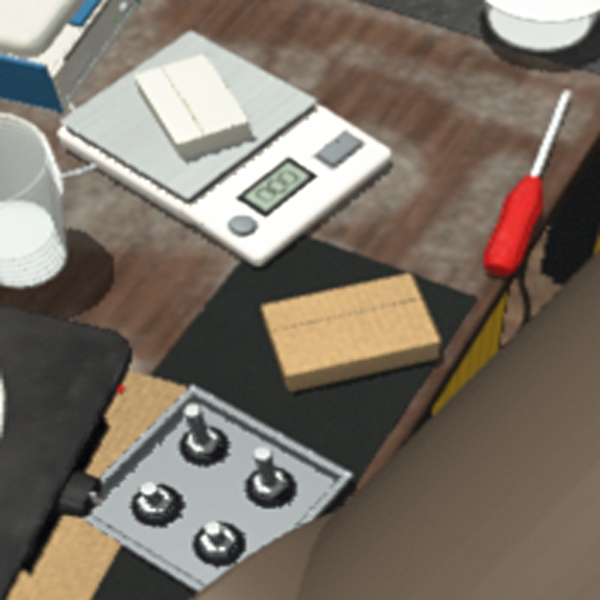

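Crop: tare key at (338,149), power key at (243,226), long feet are the two nearer the cartons (crop tops (193,412), (263,455)), short ones at (150,490), (214,528). Now scale frame, bowl rim and keys, more precisely.

```bash
python3 - <<'E'
from h import *
from scipy.optimize import least_squares
a=np.radians(-12.2); ex=np.array([np.cos(a),np.sin(a)]); ey=np.array([-ex[1],ex[0]])
for n in("side","top"):
    f=np.load(f"{n}0.npz"); p,d=f["p"],f["d"]; W=cloud(n,d); ok=d>0
    g=cv2.cvtColor(p,cv2.COLOR_BGR2HSV)
    S=np.dstack([(W[...,:2]-[.65,.055])@ex,(W[...,:2]-[.65,.055])@ey,W[...,2]])
    m=ok&(abs(S[...,1])<95)&(abs(S[...,1])<.09)&(abs(S[...,0])<.2)
    for nm,zz in(("body",(.012,.06)),("pan",(.0425,.053))):
        k=m&(S[...,2]>zz[0])&(S[...,2]<zz[1])
        k1=k&(abs(S[...,1])<.045); k2=k&(S[...,0]>-.05)&(S[...,0]<.05)
        x=S[k1][:,0]; y=S[k2][:,1]; print(n,nm,"x",np.percentile(x,[.5,99.5]).round(4),"y",np.percentile(y,[.5,99.5]).round(4))
    # keys: dark on panel
    k=m&(S[...,0]<-.075)&(S[...,0]>-.135)&(S[...,2]>.015)&(g[...,2]<150)
    c,l,st,ce=cv2.connectedComponentsWithStats(k.astype(np.uint8))
    for i in range(1,c):
        if st[i,4]>15: print(n,"key?",ce[i].round(1),st[i,4],np.median(W[l==i],0).round(4),np.median(S[l==i],0).round(4))
    # bowl rim
    k=ok&(np.hypot(W[...,0]-.46,W[...,1]+.375)<.075)&(W[...,2]<.06)
    P=W[k]; top=P[(P[:,2]>.036)]
    # outer rim: convex hull of high points then circle fit
    h=cv2.convexHull((top[:,:2]*1000).astype(np.float32))[:,0]
    r=least_squares(lambda q:np.hypot(*(h-q[:2]).T)-q[2],[460,-375,60],loss="soft_l1"); print(n,"bowl",r.x.round(1),np.abs(r.fun).max().round(1),"rimz",np.percentile(top[:,2],[50,90]).round(4))
    fl=P[P[:,2]<.012]; print(n,"floor",fl.mean(0).round(4),len(fl))
print(a)
E
```

```text
side body x [-0.1618  0.1388] y [-0.0706  0.0756]
side pan x [-0.0926  0.1004] y [-0.0708  0.0686]
side key? [281.8 265.2] 139 [0.5633 0.0812 0.0351] [-0.0898  0.0071  0.0351]
side key? [278.8 256.3] 68 [0.5726 0.0743 0.0541] [-0.0796  0.0026  0.0541]
side key? [289.6 276.6] 76 [0.5378 0.0963 0.0307] [-0.1166  0.0181  0.0307]
side key? [266.7 295. ] 23 [0.5626 0.1513 0.0188] [-0.1058  0.0758  0.0188]
side bowl [ 457.4 -358.6   61.2] 3.2 rimz [0.0421 0.0474]
side floor [ 0.4492 -0.3467 -0.0912] 1017
top body x [-0.1658  0.0982] y [-0.0794  0.0701]
top pan x [-0.0972  0.094 ] y [-0.0739  0.0649]
top bowl [ 453.3 -360.4   59.7] 2.2 rimz [0.0416 0.0472]
top floor [ 0.4574 -0.379   0.0037] 950
-0.2129301687433082
```

```bash
python3 - <<'E'
from h import *
ims=[]
for n in("side","top"):
    f=np.load(f"{n}0.npz"); p,d=f["p"],f["d"]; W=cloud(n,d); c=robot.get_calibration(n)
    M=R.from_quat(c["rotation"]).as_matrix()
    def warp(x0,x1,y0,y1,z,s):
        r,cc=np.mgrid[:int((x1-x0)*s),:int((y1-y0)*s)]
        P=np.stack([x1-r/s,y1-cc/s,np.full(r.shape,z)],-1).reshape(-1,3)
        uv,_=cv2.projectPoints((P-c["origin"])@M,np.zeros(3),np.zeros(3),c["K"],c["distortion"])
        return cv2.remap(p,uv.reshape(*r.shape,2).astype(np.float32),None,cv2.INTER_CUBIC)
    a=warp(.46,.74,-.05,.17,.046,1300); b=warp(.37,.54,-.47,-.25,.046,1300)
    for im,x1,y1 in((a,.74,.17),(b,.54,-.25)):
        for k in range(0,im.shape[1]//65+1): cv2.line(im,(k*65,0),(k*65,5),(0,0,255),1)
        for k in range(0,im.shape[0]//65+1): cv2.line(im,(0,k*65),(5,k*65),(0,0,255),1)
    ims.append(np.vstack([a,b]))
im=np.hstack(ims); print(im.shape,a.shape); cv2.imwrite("pics/warp.png",im)
E
```

```text
Traceback (most recent call last):
ValueError: all the input array dimensions except for the concatenation axis must match exactly, but along dimension 1, the array at index 0 has size 286 and the array at index 1 has size 285
```

```bash
cat >> h.py <<'E'
def warp(n,p,x0,x1,y0,y1,z,s):
    "plane z seen from above: row=(x1-x)*s, col=(y1-y)*s, red ticks every 50 mm"
    c=robot.get_calibration(n); M=R.from_quat(c["rotation"]).as_matrix()
    r,cc=np.mgrid[:round((x1-x0)*s),:round((y1-y0)*s)]
    P=np.stack([x1-r/s,y1-cc/s,np.full(r.shape,z)],-1).reshape(-1,3)
    uv,_=cv2.projectPoints((P-c["origin"])@M,np.zeros(3),np.zeros(3),c["K"],c["distortion"])
    im=cv2.remap(p,uv.reshape(*r.shape,2).astype(np.float32),None,cv2.INTER_CUBIC)
    t=int(.05*s)
    for k in range(0,im.shape[1],t): cv2.line(im,(k,0),(k,6),(0,0,255),1)
    for k in range(0,im.shape[0],t): cv2.line(im,(0,k),(6,k),(0,0,255),1)
    return im
E
python3 - <<'E'
from h import *
ims=[]
for n in("side","top"):
    p=np.load(f"{n}0.npz")["p"]
    ims.append(np.vstack([warp(n,p,.46,.74,-.05,.17,.046,1300),warp(n,p,.37,.54,-.47,-.25,.046,1300)]))
im=np.hstack(ims); print(im.shape); cv2.imwrite("pics/warp.png",im)
E
```

```text
(585, 572, 3)
```

View pics/warp.png

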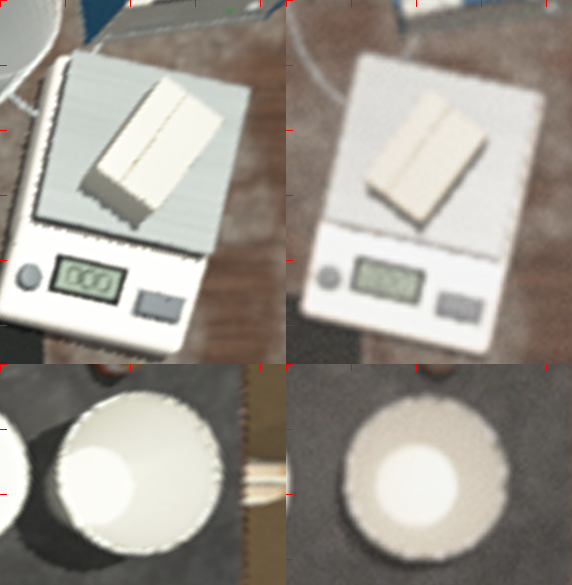

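Grid views: pan corners give its centre (0.620, 0.059) at z 0.046, tare key ≈ (0.508, 0.038, 0.033), bowl rim circle centre (0.4545, −0.358), radius ~62 mm, z 0.046. All agree with the given sizes. Start moving.

```bash
cat >> h.py <<'E'
def go(pos,yaw,tilt=0,az=0,base=None):
    """shift mm / turn (8deg units) in tool axes to TCP pos. yaw: world angle (deg) of tool y, tool down;
    tilt (deg): then lean so that the tool z gains a horizontal part towards azimuth az (deg)"""
    s=robot.sense(); p0,R0=(s["position"],R.from_quat(s["tcp_rot"])) if base is None else base
    y=np.radians(yaw); Y=np.array([np.cos(y),np.sin(y),0]); Z=np.array([0,0,-1.]); X=np.cross(Y,Z)
    T=R.from_matrix(np.stack([X,Y,Z],1)); b=np.radians(az)
    T=R.from_rotvec(np.radians(tilt)*np.array([np.sin(b),-np.cos(b),0]))*T
    print("shift",(R0.inv().apply(np.array(pos)-p0)*1000).round(1),"turn",(np.degrees((R0.inv()*T).as_rotvec())/8).round(3),
      "pos",p0.round(4),"t",round(s["clock"],2))
    return np.array(pos),T
E
python3 - <<'E'
from h import *
b=go([.6145,.0615,.34],53); go([.6145,.0615,.222],53,base=b)
# check tilt sign
p,T=go([.36,-.28,.3],-38,35,-38); print(T.as_matrix().round(2))
E
```

```text
shift [-548.2 -340.2   64.6] turn [-0.01   0.002  1.911] pos [0.2311 0.5805 0.404 ] t 0.1
shift [  0.   0. 118.] turn [0. 0. 0.] pos [0.6145 0.0615 0.34  ] t 0.1
shift [-438.  -751.6  105.1] turn [-3.036 -4.031 12.821] pos [0.2311 0.5805 0.404 ] t 0.1
[[ 0.62  0.65  0.45]
 [ 0.79 -0.5  -0.35]
 [ 0.    0.57 -0.82]]
```

Emit:
jog_arm --rows '[[85, [-548, -340, 65], [0, 0, 1.91]], [85, [-548, -340, 65], [0, 0, 1.91]], [85, [-548, -340, 65], [0, 0, 1.91]], [85, [-548, -340, 65], [0, 0, 1.91]], [85, [-548, -340, 65], [0, 0, 1.91]], [85, [-548, -340, 65], [0, 0, 1.91]], [85, [-548, -340, 65], [0, 0, 1.91]], [85, [-548, -340, 65], [0, 0, 1.91]], [85, [-548, -340, 65], [0, 0, 1.91]], [85, [-548, -340, 65], [0, 0, 1.91]], [85, [-548, -340, 65], [0, 0, 1.91]], [85, [-548, -340, 65], [0, 0, 1.91]]]' --newtons 30

```text
clock: 1.6
position: [0.6151, 0.0597, 0.339]
tcp_rot: [0.319, 0.948, -0.001, -0.0]
wrist_force: [-1.0, -0.2, -0.1]
width: 0.995
grasp_force: 0.0
```

Emit:
jog_arm --rows '[[85, [0, 0, 60], [0, 0, 0]], [85, [0, 0, 100], [0, 0, 0]], [85, [0, 0, 117], [0, 0, 0]], [85, [0, 0, 117], [0, 0, 0]], [40, [0, 0, 117], [0, 0, 0]], [40, [0, 0, 117], [0, 0, 0]], [40, [0, 0, 117], [0, 0, 0]], [40, [0, 0, 117], [0, 0, 0]], [40, [0, 0, 117], [0, 0, 0]], [40, [0, 0, 117], [0, 0, 0]]]' --newtons 30

```text
clock: 2.85
position: [0.6151, 0.0622, 0.2232]
tcp_rot: [0.317, 0.948, 0.0, 0.001]
wrist_force: [2.8, 1.7, 4.0]
width: 0.645
grasp_force: 40.3
```

```bash
python3 - <<'E'
from h import *
s=robot.sense(); print(s["width"]*85.4,s["grasp_force"],s["wrist_force"])
b=go([.6155,.0605,.33],53); b=go([.4190,.1905,.33],53,base=b); go([.4190,.1905,.222-.0085],53,base=b)
E
```

```text
55.08394610508604 40.348647236824036 [2.7852694  1.66031076 4.02683717]
shift [  -1.5   -1.  -106.8] turn [0.009 0.008 0.002] pos [0.6151 0.0622 0.2232] t 2.85
shift [235.2 -14.4   0. ] turn [0. 0. 0.] pos [0.6155 0.0605 0.33  ] t 2.85
shift [  0.    0.  116.5] turn [0. 0. 0.] pos [0.419  0.1905 0.33  ] t 2.85
```

Emit:
jog_arm --rows '[[40, [0, 0, -50], [0, 0, 0]], [40, [0, 0, -100], [0, 0, 0]], [40, [58, -5, -107], [0, 0, 0]], [40, [117, -8, -107], [0, 0, 0]], [40, [175, -12, -107], [0, 0, 0]], [40, [234, -15, -107], [0, 0, 0]], [40, [234, -15, -50], [0, 0, 0]], [40, [234, -15, -50], [0, 0, 0]]]'

```text
clock: 3.85
position: [0.4162, 0.19, 0.27]
tcp_rot: [0.317, 0.949, -0.004, -0.003]
wrist_force: [0.4, -0.5, -1.4]
width: 0.645
grasp_force: 39.6
```

```bash
python3 - <<'E'
from h import *
s=robot.sense(); print(s["width"]*85.4,s["grasp_force"],s["wrist_force"])
go([.4190,.1905,.222-.0085],53)
for n in ("side","top"):
    p,W,d=grab(n,n+"1"); m=(d>0)&(W[...,2]>.085)&(W[...,2]<.13)&(np.hypot(W[...,0]-.42,W[...,1]-.19)<.08)
    P=W[m]; print(n,len(P), len(P) and (np.median(P,0).round(3),P.min(0).round(3),P.max(0).round(3)))
    print(cv2.minAreaRect((P[:,:2]*1000).astype(np.float32)) if len(P)>5 else"")
    cv2.imwrite(f"pics/{n}1.png",p)
E
```

```text
55.112317330134964 39.57160234451294 [ 0.3919376  -0.47417707 -1.36480039]
shift [-2.2  2.6 56.5] turn [-0.061 -0.022  0.009] pos [0.4162 0.19   0.27  ] t 3.85
side 1101 (array([0.4  , 0.203, 0.118]), array([0.366, 0.16 , 0.091]), array([0.462, 0.238, 0.13 ]))
((408.5140686035156, 201.35458374023438), (79.68437194824219, 73.49384307861328), 31.90822410583496)
top 70 (array([0.427, 0.153, 0.119]), array([0.411, 0.141, 0.089]), array([0.448, 0.164, 0.125]))
((430.9112243652344, 151.3946075439453), (38.16130828857422, 20.169532775878906), 7.991199970245361)
```

View pics/side1.png

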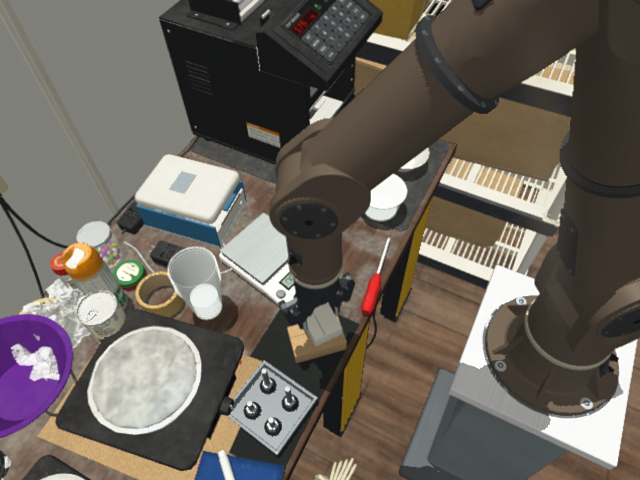

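The carton is held square above the big one at (320,325). Lower and release.

Emit:
jog_arm --rows '[[40, [-2, 2.5, 25], [0, 0, 0]], [40, [-2, 2.5, 45], [0, 0, 0]], [40, [-2, 2.5, 54], [0, 0, 0]], [40, [-2, 2.5, 55], [0, 0, 0]], [40, [-2, 2.5, 55], [0, 0, 0]], [62, [-2, 2.5, 55], [0, 0, 0]], [85, [-2, 2.5, 55], [0, 0, 0]], [85, [-2, 2.5, 55], [0, 0, 0]], [85, [-2, 2.5, 55], [0, 0, 0]], [85, [-2, 2.5, -5], [0, 0, 0]], [85, [-2, 2.5, -60], [0, 0, 0]], [85, [-2, 2.5, -100], [0, 0, 0]]]'

```text
clock: 5.45
position: [0.4218, 0.1916, 0.3751]
tcp_rot: [0.317, 0.948, 0.001, 0.001]
wrist_force: [0.3, 0.2, -0.4]
width: 0.993
grasp_force: 0.0
```

```bash
python3 - <<'E'
from h import *
# bowl: rim point nearest robot; az from bowl outward-> approach direction az
c=np.array([.4545,-.3585])
for az in (-38,-20):
    u=np.array([np.cos(np.radians(az)),np.sin(np.radians(az))])
    # grasp point: on mid wall, 8 mm (along wall) below the rim: radius 61.5-2.5-8*sin35, z .046-8*cos35
    t=np.radians(35); r=.0615-.0025-.008*np.sin(t); z=.046-.008*np.cos(t)
    g=np.r_[c-u*r,z]; a=np.r_[u*np.sin(t),-np.cos(t)]
    L=.157; print(az,"grasp",g.round(4),"tcp",(g-a*L).round(4))
    b=go(g-a*(L+.10),az,35,az); go(g-a*L,az,35,az,base=b)
    print(b[0].round(3))
E
```

```text
-38 grasp [ 0.4116 -0.325   0.0394] tcp [ 0.3407 -0.2696  0.1681]
shift [-155.3 -416.4  124.5] turn [-3.391 -3.47  10.984] pos [0.4218 0.1916 0.3751] t 5.45
shift [  0.   0. 100.] turn [0. 0. 0.] pos [ 0.2955 -0.2342  0.25  ] t 5.45
[ 0.295 -0.234  0.25 ]
-20 grasp [ 0.4034 -0.3399  0.0394] tcp [ 0.3187 -0.3091  0.1681]
shift [-164.1 -478.9  124.4] turn [-3.746 -2.786  8.822] pos [0.4218 0.1916 0.3751] t 5.45
shift [ -0.  -0. 100.] turn [0. 0. 0.] pos [ 0.2649 -0.2895  0.25  ] t 5.45
[ 0.265 -0.289  0.25 ]
```

```bash
python3 - <<'E'
from h import *
for n in ("side",):
    p,W,d=grab(n,n+"2"); ok=d>0
    def sel(x0,x1,y0,y1,z0,z1): return W[ok&(W[...,0]>x0)&(W[...,0]<x1)&(W[...,1]>y0)&(W[...,1]<y1)&(W[...,2]>z0)&(W[...,2]<z1)]
    for z0,z1 in((.029,.045),(.058,.078)): 
        P=sel(.33,.50,.12,.27,z0,z1); print(cv2.minAreaRect((P[:,:2]*1000).astype(np.float32)),np.median(P[:,2]).round(4))
c=np.array([.4545,-.3585]); az=-38; t=np.radians(35)
u=np.array([np.cos(np.radians(az)),np.sin(np.radians(az))])
r=.0615-.0025-.003*np.sin(t); z=.046-.003*np.cos(t)
g=np.r_[c-u*r,z]; a=np.r_[u*np.sin(t),-np.cos(t)]; L=.155
go([.42,-.02,.38],az,35,az); b=go(g-a*(L+.06),az,35,az); print(b[0],(g-a*L).round(4))
E
```

```text
((416.3806457519531, 196.76953125), (105.15288543701172, 79.43190002441406), 43.74973678588867) 0.037
((423.08685302734375, 193.57748413085938), (55.9561882019043, 85.93490600585938), 53.36946487426758) 0.065
shift [-125.3 -171.    -1.7] turn [-3.35  -3.489 10.972] pos [0.4229 0.192  0.3792] t 5.5
shift [-175.7 -418.6  156.9] turn [-3.35  -3.489 10.972] pos [0.4229 0.192  0.3792] t 5.5
[ 0.31218667 -0.24731264  0.21966023] [ 0.3393 -0.2685  0.1705]
```

Carton sits flat, 4 mm from centre. On to the bowl.

Emit:
jog_arm --rows '[[20, [-42, -57, 0], [-0.33, -0.35, 1.1]], [20, [-84, -114, 0], [-0.67, -0.7, 2.2]], [20, [-125, -171, 0], [-1.0, -1.05, 3.3]], [20, [-135, -220, 0], [-1.34, -1.4, 4.4]], [20, [-145, -270, 10], [-1.68, -1.74, 5.5]], [20, [-155, -320, 40], [-2.0, -2.1, 6.6]], [20, [-165, -360, 70], [-2.35, -2.44, 7.7]], [20, [-170, -390, 100], [-2.68, -2.8, 8.8]], [20, [-175, -418, 130], [-3.0, -3.14, 9.9]], [20, [-176, -418, 157], [-3.35, -3.49, 10.97]], [20, [-176, -418, 157], [-3.35, -3.49, 10.97]], [20, [-176, -418, 157], [-3.35, -3.49, 10.97]]]'

```text
clock: 7.0
position: [0.3253, -0.2655, 0.2857]
tcp_rot: [0.861, 0.444, 0.104, 0.224]
wrist_force: [-0.0, 0.1, -0.1]
width: 0.235
grasp_force: 0.0
```

```bash
python3 - <<'E'
from h import *
s=robot.sense();print(s["joints"].round(2),s["width"]*85.4)
go([.3393,-.2685,.1705],-38,35,-38)
p,W,d=grab("side","side3"); cv2.imwrite("pics/b1.png",cv2.resize(p[80:260,300:500],None,fx=3,fy=3,interpolation=cv2.INTER_CUBIC))
E
```

```text
[-0.09  0.21  0.74  2.45 -1.31  0.12  1.27] 20.097515440335634
shift [  7.9 -43.4 107.4] turn [-0.803 -0.036  0.311] pos [ 0.3253 -0.2655  0.2857] t 7.0
```

View pics/b1.png

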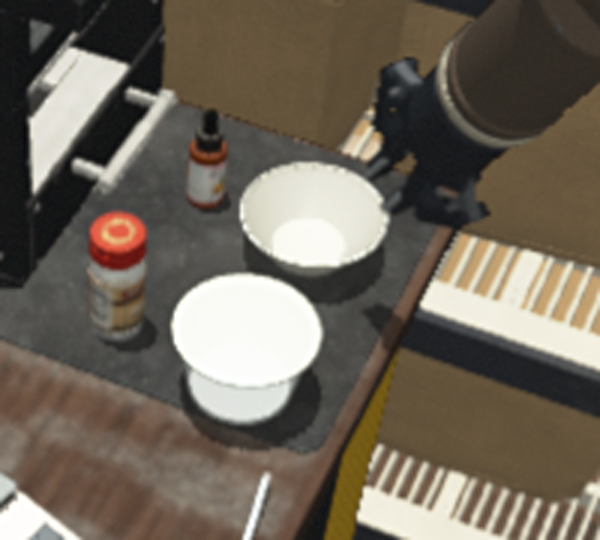

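The view shows the gripper stopped short right of the bowl rim: wrist joints 5 and 6 at their limits, so a near-side tilt is out of reach. I'll approach the rim from its right-front side instead; check room there and fit the kinematics while retreating.

```bash
python3 - <<'E'
from h import *
go([.36,-.38,.36],35)
f=np.load("top0.npz"); W=cloud("top",f["d"]); ok=f["d"]>0
for y in np.arange(-.42,-.66,-.03):
    r=[]
    for x in np.arange(.2,.6,.05):
        m=ok&(abs(W[...,0]-x)<.025)&(abs(W[...,1]-y)<.015); r.append(round(float(W[m][:,2].max()),2) if m.any() else None)
    print(round(y,2),r)
E
```

```text
shift [-76.3 117.2 -17.5] turn [ 3.052  2.321 -8.651] pos [ 0.3279 -0.2637  0.287 ] t 7.05
-0.42 [-0.73, -0.73, -0.73, 0.01, 0.05, 0.05, 0.05, 0.01]
-0.45 [-0.73, -0.73, -0.73, 0.01, 0.01, 0.01, 0.01, 0.01]
-0.48 [-0.74, -0.73, -0.73, 0.01, 0.01, 0.01, 0.01, 0.01]
-0.51 [-0.74, -0.73, -0.73, -0.73, -0.73, None, None, None]
-0.54 [0.64, -0.73, -0.73, -0.73, -0.73, None, None, None]
-0.57 [0.64, 0.65, 0.66, 0.66, 0.66, 0.64, None, None]
-0.6 [0.16, 0.63, 0.65, 0.66, 0.67, 0.66, 0.61, 0.6]
-0.63 [0.16, 0.16, 0.16, 0.6, 0.16, 0.6, 0.6, 0.61]
-0.66 [0.27, 0.26, 0.16, 0.15, 0.16, 0.16, 0.16, 0.6]
```

Emit:
jog_arm --rows '[[20, [-20, 20, -40], [0.4, 0.3, -1.1]], [20, [-40, 40, -60], [0.8, 0.6, -2.2]], [20, [-60, 70, -40], [1.2, 0.9, -3.3]], [20, [-76, 117, -17], [1.55, 1.2, -4.4]], [20, [-76, 117, -17], [1.9, 1.5, -5.5]], [20, [-76, 117, -17], [2.3, 1.8, -6.6]], [20, [-76, 117, -17], [2.7, 2.1, -7.7]], [20, [-76, 117, -17], [3.05, 2.32, -8.65]], [20, [-76, 117, -17], [3.05, 2.32, -8.65]]]'

```text
clock: 8.18
position: [0.3648, -0.3753, 0.3581]
tcp_rot: [0.453, 0.892, 0.001, -0.001]
wrist_force: [0.0, 0.2, 0.5]
width: 0.23
grasp_force: 0.0
```

```bash
cat > fit.py <<'E'
from h import *
import itertools,json
from scipy.optimize import least_squares
s=robot.sense(); print(s["joints"].round(3),s["position"].round(4),s["tcp_rot"].round(3))
D=[([-1.29457411,.4351599,.02500348,1.57404863,-.01159501,1.13399651,-.07511757],[.23110369,.5804644,.40398407],[.188335728,.982104432,-.00073,-.00006]),
 (s["joints"],s["position"],s["tcp_rot"])]
def fk(th,q,sg):
    o1,o7,d1,d3,d5,d7,a=th; z=lambda t:R.from_rotvec([0,0,t]); y=lambda t:R.from_rotvec([0,t,0])
    r=z(sg[0]*q[0]+o1); p=np.array([0,0,d1]); r=r*y(q[1])*z(sg[1]*q[2]); p=p+r.apply([a,0,d3])
    r=r*y(q[3]); p=p+r.apply([-a,0,0]); r=r*z(sg[2]*q[4]); p=p+r.apply([0,0,d5]); r=r*y(q[5])*z(sg[3]*q[6]+o7); p=p+r.apply([0,0,d7]); return p,r
if __name__=="__main__":
    best=[]
    for sg in itertools.product((1,-1),repeat=4):
      for o1 in(0,1.57,3.1,-1.57):
        def res(th):
            e=[]
            for q,p,t in D:
                P,r=fk(th,q,sg); e+=list((P-p)*3)+list((r.inv()*R.from_quat(t)).as_rotvec())
            return np.r_[e,.02*(th[2:]-[.3,.4,.4,.1,0])]
        k=least_squares(res,[o1,1.57,.3,.4,.4,.1,0]); best.append((k.cost,sg,k.x.tolist()))
    best.sort(key=lambda b:b[0])
    for b in best[:3]: print(round(b[0],6),b[1],np.round(b[2],3))
    json.dump(best[0],open("kin.json","w"))
E
python3 fit.py
```

```text
[ 0.053  0.408  0.88   1.928 -0.378  0.982  1.739] [ 0.3648 -0.3753  0.3581] [ 0.453  0.892  0.001 -0.001]
1e-05 (-1, -1, -1, -1) [-0.085  1.485  0.238  0.523  0.388  0.164  0.04 ]
1e-05 (-1, -1, -1, -1) [-0.085  1.485  0.238  0.523  0.388  0.164  0.04 ]
1e-05 (-1, -1, -1, -1) [-0.085  1.485  0.238  0.523  0.388  0.164  0.04 ]
```

```bash
sed -i '/^ (s\["joints"\]/i\ ([-.09,.21,.74,2.45,-1.31,.12,1.27],[.3253,-.2655,.2857],[.861,.444,.104,.224]),' fit.py; cat > ik.py <<'E'
from fit import fk
from h import *
import json
_,sg,th=json.load(open("kin.json"))
lo=np.array([-2.62,-.44,-1.27,.08,-1.32,.12,-2.74]);hi=np.array([2.62,2.09,1.32,2.57,4.46,2,2.74])
def ik(p,T,q0):
    from scipy.optimize import least_squares
    def f(q):
        P,r=fk(th,q,sg); return np.r_[(P-p)*10,(r.inv()*T).as_rotvec()*3,.01*(q-q0)]
    k=least_squares(f,np.clip(q0,lo+.03,hi-.03),bounds=(lo+.02,hi-.02)); P,r=fk(th,k.x,sg)
    return k.x,np.linalg.norm(P-p)*1000,np.degrees((r.inv()*T).magnitude())
def pose(c,az,L=.155,rr=.0615,z=.046,dz=0,back=0,flip=0):
    t=np.radians(35);u=np.array([np.cos(np.radians(az)),np.sin(np.radians(az))])
    g=np.r_[np.array(c)-u*(rr-.0025-.003*np.sin(t)),z-.003*np.cos(t)+dz]; a=np.r_[u*np.sin(t),-np.cos(t)]
    return go(g-a*(L+back),az+flip,35,az)
E
python3 fit.py; python3 - <<'E' | grep -v shift
from ik import *
q=robot.sense()["joints"]
for az in(-20,-5,10,20,30,45):
  for fl in(0,180):
    p,T=pose([.4545,-.3585],az,flip=fl); k,e,r=ik(p,T,q); 
    k2,e2,r2=ik(p+[0,0,.15],T,k)
    print(az,fl,p.round(3),k.round(2),"err",round(e,1),round(r,1),"up",round(e2,1),round(r2,1))
E
```

```text
[ 0.053  0.408  0.88   1.928 -0.378  0.982  1.739] [ 0.3648 -0.3753  0.3581] [ 0.453  0.892  0.001 -0.001]
0.001201 (-1, -1, -1, -1) [-0.084  1.493  0.235  0.516  0.398  0.147  0.036]
0.001201 (-1, -1, -1, -1) [-0.084  1.493  0.235  0.516  0.398  0.147  0.036]
0.001201 (-1, -1, -1, -1) [-0.084  1.493  0.235  0.516  0.398  0.147  0.036]
[ 0.053  0.408  0.88   1.928 -0.378  0.982  1.739] [ 0.3648 -0.3753  0.3581] [ 0.453  0.892  0.001 -0.001]
-20 0 [ 0.317 -0.309  0.171] [ 1.16  0.43 -0.43  2.37 -1.3   0.14  1.76] err 41.1 11.2 up 0.0 0.0
-20 180 [ 0.317 -0.309  0.171] [ 1.66  0.9  -1.23  2.51  2.22  0.64  1.5 ] err 0.0 0.0 up 4.2 1.0
-5 0 [ 0.309 -0.346  0.171] [ 1.44  0.57 -0.67  2.34 -1.3   0.14  2.13] err 19.5 5.4 up 0.0 0.0
-5 180 [ 0.309 -0.346  0.171] [ 1.75  0.89 -1.18  2.41  2.03  0.36  2.02] err 0.0 0.0 up 27.4 5.0
10 0 [ 0.311 -0.384  0.171] [ 1.29  0.58 -0.41  2.27 -1.3   0.36  2.39] err 0.0 0.0 up 0.0 0.0
10 180 [ 0.311 -0.384  0.171] [ 1.71  0.85 -1.04  2.31  1.58  0.14  2.72] err 11.1 3.2 up 51.3 12.3
20 0 [ 0.317 -0.408  0.171] [ 0.73  0.61  0.33  2.17 -1.3   0.83  2.49] err 0.0 0.0 up 0.0 0.0
20 180 [ 0.317 -0.408  0.171] [ 1.7   0.89 -1.03  2.29  1.73  0.14  2.72] err 31.9 9.3 up 67.2 17.8
30 0 [ 0.328 -0.432  0.171] [ 0.57  0.7   0.58  2.06 -1.24  1.06  2.56] err 0.0 0.0 up 0.0 0.0
30 180 [ 0.328 -0.432  0.171] [ 1.66  0.92 -1.01  2.27  1.87  0.14  2.72] err 52.1 15.4 up 83.1 23.8
45 0 [ 0.351 -0.462  0.171] [ 0.64  0.75  0.49  1.89 -1.03  1.14  2.57] err 0.0 0.0 up 0.0 0.0
45 180 [ 0.351 -0.462  0.171] [ 0.42  0.87  0.84  1.89 -1.2   1.37 -0.45] err 0.0 0.0 up 0.0 0.0
```

```bash
python3 - <<'E' | grep -v shift
from ik import *
q=robot.sense()["joints"]; rng=np.random.default_rng(0)
for az in(10,20,28,36):
  for fl in(0,180):
    p,T=pose([.4545,-.3585],az,flip=fl); out=[]
    for i in range(25):
        q0=q if i==0 else rng.uniform(lo,hi); q0[0]=q[0] if i==0 else rng.uniform(-.5,2)
        k,e,r=ik(p,T,q0)
        if e<1 and r<1: out.append((min((k-lo).min(),(hi-k).min()),np.abs(k-q).max(),k.round(2)))
    out.sort(key=lambda o:-o[0])
    for o in out[:2]: print(az,fl,round(o[0],2),round(o[1],2),o[2])
E
```

```text
[ 0.053  0.408  0.88   1.928 -0.378  0.982  1.739] [ 0.3648 -0.3753  0.3581] [ 0.453  0.892  0.001 -0.001]
10 0 0.02 1.88 [ 1.7   0.81 -1.    2.27  0.71  0.14  0.45]
10 0 0.02 1.29 [ 1.29  0.58 -0.41  2.27 -1.3   0.36  2.39]
10 180 0.08 2.75 [ 1.5   0.66 -0.69  2.27 -1.01  0.2  -1.01]
10 180 0.02 4.46 [ 1.7   0.81 -1.01  2.27  0.73  0.14 -2.72]
20 0 0.17 1.88 [ 1.69  0.85 -1.    2.17  0.29  0.29  1.03]
20 0 0.17 1.84 [ 1.67  0.82 -0.96  2.17  0.16  0.29  1.16]
20 180 0.18 4.13 [ 1.74  0.91 -1.09  2.17  0.58  0.33 -2.39]
20 180 0.11 2.45 [ 0.94  0.59  0.06  2.17 -1.21  0.69 -0.71]
28 0 0.44 1.28 [ 1.29  0.65 -0.4   2.08 -0.76  0.56  2.14]
28 0 0.41 1.09 [ 1.15  0.63 -0.2   2.08 -0.91  0.64  2.27]
28 180 0.46 2.7 [ 1.26  0.64 -0.35  2.08 -0.8   0.58 -0.97]
28 180 0.4 2.6 [ 1.14  0.62 -0.19  2.08 -0.92  0.65 -0.86]
36 0 0.39 1.76 [ 1.6   0.85 -0.88  1.99  0.02  0.55  1.52]
36 0 0.37 0.92 [ 0.97  0.65  0.03  1.99 -0.91  0.83  2.37]
36 180 0.44 3.21 [ 1.54  0.81 -0.79  1.99 -0.13  0.56 -1.47]
36 180 0.43 3.26 [ 1.56  0.82 -0.82  1.99 -0.09  0.55 -1.52]
```

```bash
python3 - <<'E'
from ik import *
print(pose([.4545,-.3585],28,back=.08)[0].round(3))
E
```

```text
[ 0.053  0.408  0.88   1.928 -0.378  0.982  1.739] [ 0.3648 -0.3753  0.3581] [ 0.453  0.892  0.001 -0.001]
shift [ -12.5 -108.   121.9] turn [-4.36  -0.331  0.978] pos [ 0.3648 -0.3753  0.3581] t 8.18
[ 0.285 -0.449  0.236]
```

Emit:
jog_arm --rows '[[20, [-5, -30, 20], [-0.87, -0.07, 0.2]], [20, [-7, -60, 40], [-1.74, -0.13, 0.4]], [20, [-10, -85, 60], [-2.6, -0.2, 0.6]], [20, [-12, -108, 80], [-3.5, -0.27, 0.8]], [20, [-12, -108, 100], [-4.36, -0.33, 0.98]], [20, [-12, -108, 122], [-4.36, -0.33, 0.98]], [20, [-12, -108, 122], [-4.36, -0.33, 0.98]]]'

```text
clock: 9.05
position: [0.283, -0.4483, 0.2353]
tcp_rot: [0.494, 0.816, 0.258, 0.155]
wrist_force: [-0.3, -0.1, 0.2]
width: 0.234
grasp_force: 0.0
```

```bash
python3 - <<'E'
from ik import *
pose([.4545,-.3585],28,back=0)
p,W,d=grab("side","side4"); cv2.imwrite("pics/b2.png",cv2.resize(p[60:260,300:560],None,fx=3,fy=3,interpolation=cv2.INTER_CUBIC))
E
```

```text
[ 0.752  0.597  0.511  2.029 -1.102  1.051  2.495] [ 0.283  -0.4483  0.2353] [0.494 0.816 0.258 0.155]
shift [-1.1  1.7 80.3] turn [-0.     0.014 -0.05 ] pos [ 0.283  -0.4483  0.2353] t 9.05
```

View pics/b2.png

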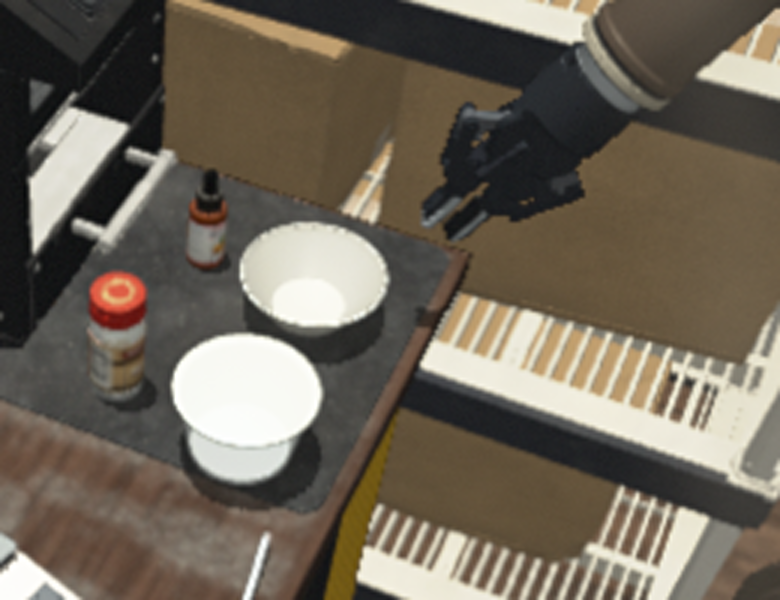

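The fingers point at the bowl's right-front rim, wrist well clear of the shelf. Advance along the tool axis.

Emit:
jog_arm --rows '[[20, [0, 1, 30], [0, 0, 0]], [20, [-1, 1.5, 55], [0, 0, 0]], [20, [-1, 1.5, 68], [0, 0, 0]], [20, [-1, 1.5, 75], [0, 0, 0]], [20, [-1, 1.5, 80], [0, 0, 0]], [20, [-1, 1.5, 80], [0, 0, 0]]]'

```text
clock: 9.85
position: [0.3253, -0.4281, 0.1721]
tcp_rot: [0.493, 0.816, 0.257, 0.156]
wrist_force: [0.3, 0.5, -0.1]
width: 0.227
grasp_force: 0.0
```

```bash
python3 - <<'E'
from ik import *
pose([.4545,-.3585],28,back=0)
p,W,d=grab("side","side5"); cv2.imwrite("pics/b3.png",cv2.resize(p[100:220,360:480],None,fx=5,fy=5,interpolation=cv2.INTER_CUBIC))
E
```

```text
[ 0.729  0.696  0.42   2.056 -1.251  0.941  2.587] [ 0.3253 -0.4281  0.1721] [0.493 0.816 0.257 0.156]
shift [ 0.8 -0.5  1.6] turn [-0.001  0.026 -0.022] pos [ 0.3253 -0.4281  0.1721] t 9.85
```

View pics/b3.png

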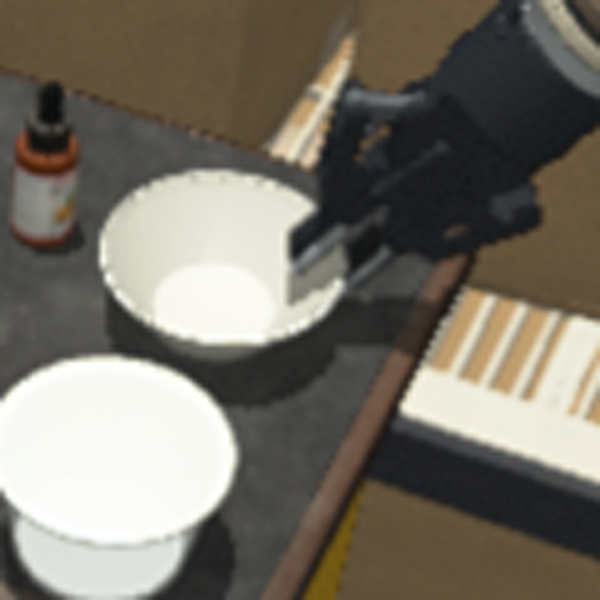

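Inner finger inside, outer finger outside the rim. Close and lift a little.

Emit:
jog_arm --rows '[[0, [0, 0, 0], [0, 0, 0]], [0, [0, 0, 0], [0, 0, 0]], [0, [0, 0, 0], [0, 0, 0]], [0, [0, 0, 0], [0, 0, 0]], [0, [0, 12, -16], [0, 0, 0]], [0, [0, 29, -41], [0, 0, 0]], [0, [0, 57, -82], [0, 0, 0]], [0, [0, 86, -123], [0, 0, 0]], [0, [0, 86, -123], [0, 0, 0]]]' --newtons 40

```text
clock: 11.02
position: [0.3257, -0.4287, 0.3252]
tcp_rot: [0.492, 0.817, 0.256, 0.159]
wrist_force: [0.8, -0.1, -0.3]
width: 0.042
grasp_force: 39.4
```

```bash
python3 - <<'E'
from ik import *
print(robot.sense()["width"]*85.4)
for n in("side","top"):
    p,W,d=grab(n,n+"6"); k=(d>0)&(np.hypot(W[...,0]-.4545,W[...,1]+.3585)<.085)&(W[...,2]>.12)&(W[...,2]<.24)&(p.min(2)>110)
    P=W[k]; h=cv2.convexHull((P[:,:2]*1000).astype(np.float32))[:,0]; print(n,len(P),cv2.minEnclosingCircle(h),np.percentile(P[:,2],[2,50,98]).round(4))
    # rim plane fit: top points by sector
    c=P[:,:2]-P[:,:2].mean(0); a=np.degrees(np.arctan2(c[:,1],c[:,0]))//45
    for s in np.unique(a): G=P[a==s]; i=G[:,2].argsort()[-5:]; print(int(s*45),G[i].mean(0).round(3),end=" ")
    print()
    if n=="side": cv2.imwrite("pics/b4.png",p[40:280,260:560])
E
```

```text
[ 0.627  0.447  0.543  1.97  -0.993  1.089  2.244] [ 0.3257 -0.4287  0.3252] [0.492 0.817 0.256 0.159]
3.559250624006328
side 1429 ((458.6182861328125, -358.280517578125), 64.7432861328125) [0.1594 0.18   0.2004]
-180 [ 0.418 -0.396  0.201] -135 [ 0.445 -0.414  0.201] -90 [ 0.479 -0.412  0.2  ] -45 [ 0.501 -0.398  0.199] 0 [ 0.518 -0.356  0.199] 45 [ 0.49  -0.304  0.201] 90 [ 0.425 -0.306  0.202] 135 [ 0.408 -0.365  0.203] 
top 1523 ((455.40618896484375, -357.67218017578125), 61.390438079833984) [0.153  0.1731 0.1986]
-180 [ 0.409 -0.376  0.202] -135 [ 0.451 -0.415  0.199] -90 [ 0.476 -0.409  0.2  ] -45 [ 0.506 -0.384  0.197] 0 [ 0.508 -0.343  0.199] 45 [ 0.476 -0.305  0.198] 90 [ 0.433 -0.304  0.2  ] 135 [ 0.403 -0.333  0.201]
```

View pics/b4.png

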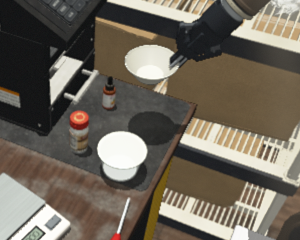

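```bash
python3 - <<'E' | grep -v shift
from ik import *
q=robot.sense()["joints"]
for path in ([28,28,28,28],[28,10,0,0],[28,20,45,45],[28,40,60,60],[28,50,75,75],[28,0,-30,-30]):
    k=q; print(path)
    for (c,b),az in zip((((.457,-.358),.156),((.49,-.15),.156),((.6205,.059),.11),((.6205,.059),.046)),path):
        u=np.array([np.cos(np.radians(az)),np.sin(np.radians(az))]); P=np.r_[np.array(c)-.149*u,b+.169]
        p,T=go(P,az,35,az); k,e,r=ik(p,T,k); print("  ",p.round(3),k.round(2),round(e,1),round(r,1))
E
```

```text
[ 0.628  0.452  0.541  1.973 -0.994  1.088  2.246] [ 0.3254 -0.4275  0.3218] [0.493 0.817 0.257 0.156]
[28, 28, 28, 28]
   [ 0.325 -0.428  0.325] [ 0.58  0.42  0.54  1.98 -0.95  1.11  2.17] 0.0 0.0
   [ 0.358 -0.22   0.325] [ 0.31  0.16  0.38  2.33 -1.05  0.76  2.01] 0.0 0.0
   [ 0.489 -0.011  0.279] [ 0.54  0.33 -0.61  2.31 -1.3   0.14  1.77] 0.4 0.1
   [ 0.489 -0.011  0.215] [ 0.46  0.44 -0.51  2.3  -1.3   0.14  1.82] 17.6 5.1
[28, 10, 0, 0]
   [ 0.325 -0.428  0.325] [ 0.58  0.42  0.54  1.98 -0.95  1.11  2.17] 0.0 0.0
   [ 0.343 -0.176  0.325] [ 0.27  0.05  0.29  2.47 -1.23  0.47  1.83] 0.0 0.0
   [0.472 0.059 0.279] [-0.87  0.3   0.75  2.33 -1.3   0.14  1.06] 12.5 3.5
   [0.472 0.059 0.215] [-0.73  0.39  0.6   2.31 -1.3   0.14  1.05] 31.2 8.8
[28, 20, 45, 45]
   [ 0.325 -0.428  0.325] [ 0.58  0.42  0.54  1.98 -0.95  1.11  2.17] 0.0 0.0
   [ 0.35  -0.201  0.325] [ 0.29  0.11  0.35  2.4  -1.13  0.64  1.93] 0.0 0.0
   [ 0.515 -0.046  0.279] [ 0.04  0.36  0.12  2.18 -1.19  0.6   1.96] 0.0 0.0
   [ 0.515 -0.046  0.215] [ 0.42  0.49 -0.35  2.23 -1.3   0.36  2.15] 0.0 0.0
[28, 40, 60, 60
[... 266 characters left out ...]
08  0.54  0.15  2.08 -1.15  0.74  2.22] 0.0 0.0
[28, 50, 75, 75]
   [ 0.325 -0.428  0.325] [ 0.58  0.42  0.54  1.98 -0.95  1.11  2.17] 0.0 0.0
   [ 0.394 -0.264  0.325] [ 0.36  0.31  0.4   2.13 -0.88  1.04  2.21] 0.0 0.0
   [ 0.582 -0.085  0.279] [ 0.06  0.53  0.2   1.87 -0.88  1.01  2.13] 0.0 0.0
   [ 0.582 -0.085  0.215] [ 0.08  0.61  0.17  1.91 -0.95  0.92  2.25] 0.0 0.0
[28, 0, -30, -30]
   [ 0.325 -0.428  0.325] [ 0.58  0.42  0.54  1.98 -0.95  1.11  2.17] 0.0 0.0
   [ 0.341 -0.15   0.325] [ 0.71  0.01 -0.27  2.52 -1.3   0.3   1.66] 1.7 0.4
   [0.491 0.133 0.279] [-1.4   0.71  1.3   2.22 -0.95  0.32 -0.01] 0.0 0.0
   [0.491 0.133 0.215] [-1.25  0.71  1.05  2.27 -1.28  0.14  0.26] 0.0 0.0
```

```bash
python3 - <<'E'
from ik import *
base=None
for c,b,az in(((.50,-.15),.16,45),((.6205,.059),.10,65)):
    u=np.array([np.cos(np.radians(az)),np.sin(np.radians(az))]); base=go(np.r_[np.array(c)-.149*u,b+.169],az,35,az,base=base)
E
```

```text
[ 0.628  0.452  0.541  1.973 -0.994  1.088  2.246] [ 0.3254 -0.4275  0.3218] [0.493 0.817 0.257 0.156]
shift [120.  120.2  75.1] turn [-0.003  1.241 -1.756] pos [ 0.3254 -0.4275  0.3218] t 11.12
shift [ 11.6 163.8 187.9] turn [ 0.     1.434 -2.048] pos [ 0.3946 -0.2554  0.329 ] t 11.12
```

Emit:
jog_arm --rows '[[0, [15, 15, 9], [0, 0.15, -0.2]], [0, [35, 35, 22], [0, 0.35, -0.5]], [0, [58, 58, 36], [0, 0.6, -0.85]], [0, [82, 82, 51], [0, 0.85, -1.2]], [0, [102, 102, 64], [0, 1.05, -1.5]], [0, [120, 120, 75], [0, 1.24, -1.75]], [0, [120, 120, 75], [0, 1.24, -1.75]]]'

```text
clock: 12.0
position: [0.395, -0.2523, 0.3279]
tcp_rot: [0.363, 0.882, 0.279, 0.112]
wrist_force: [-1.1, -0.6, -0.4]
width: 0.04
grasp_force: 39.4
```

Emit:
jog_arm --rows '[[0, [2, 16, 18], [0, 0.15, -0.2]], [0, [4, 40, 46], [0, 0.35, -0.5]], [0, [6, 70, 80], [0, 0.6, -0.85]], [0, [8, 100, 115], [0, 0.85, -1.2]], [0, [10, 130, 150], [0, 1.1, -1.6]], [0, [12, 152, 175], [0, 1.3, -1.85]], [0, [12, 164, 188], [0, 1.43, -2.05]], [0, [12, 164, 188], [0, 1.43, -2.05]]]'

```text
clock: 13.0
position: [0.5577, -0.0759, 0.2688]
tcp_rot: [0.207, 0.931, 0.293, 0.065]
wrist_force: [0.4, 0.4, -0.0]
width: 0.042
grasp_force: 39.4
```

```bash
python3 - <<'E'
from ik import *
def cir(h):
    from scipy.optimize import least_squares
    return least_squares(lambda q:np.hypot(*(h-q[:2]).T)-q[2],[620,59,61],loss="soft_l1",f_scale=2).x.round(1)
for n in("side","top"):
    p,W,d=grab(n,n+"7"); k=(d>0)&(np.hypot(W[...,0]-.6205,W[...,1]-.059)<.085)&(W[...,2]>.085)&(W[...,2]<.2)&(p.min(2)>110)
    P=W[k]; h=cv2.convexHull((P[:,:2]*1000).astype(np.float32))[:,0]; print(n,len(P),cv2.minEnclosingCircle(h),cir(h),np.percentile(P[:,2],[2,50,98]).round(4))
    c=P[:,:2]-P[:,:2].mean(0); a=np.degrees(np.arctan2(c[:,1],c[:,0]))//45
    for s in np.unique(a): G=P[a==s]; i=G[:,2].argsort()[-5:]; print(int(s*45),G[i].mean(0).round(3),end=" ")
    print()
u=np.array([np.cos(np.radians(65)),np.sin(np.radians(65))]); go(np.r_[np.array([.6205,.059])-.149*u,.046+.169],65,35,65)
E
```

```text
[ 0.072  0.511  0.22   1.972 -1.029  0.86   2.17 ] [ 0.5577 -0.0759  0.2688] [0.207 0.931 0.293 0.065]
side 2106 ((619.8016357421875, 59.15973663330078), 62.90299987792969) [620.3  59.6  61.6] [0.1028 0.1207 0.1442]
-180 [0.571 0.028 0.146] -135 [0.608 0.013 0.153] -90 [0.646 0.008 0.145] -45 [0.672 0.033 0.143] 0 [0.678 0.068 0.143] 45 [0.65  0.111 0.143] 90 [0.589 0.112 0.145] 135 [0.563 0.07  0.146] 
top 1344 ((611.4075317382812, 48.67676544189453), 69.60670471191406) [615.8  55.7  61.3] [0.0986 0.1184 0.1437]
-180 [0.558 0.044 0.146] -135 [ 0.577 -0.005  0.151] -90 [0.639 0.003 0.146] -45 [0.671 0.038 0.144] 0 [0.667 0.079 0.143] 45 [0.637 0.11  0.142] 90 [0.606 0.114 0.145] 135 [0.565 0.081 0.145] 
shift [  0.1 -29.6  45.5] turn [-0.007  0.015 -0.024] pos [ 0.5569 -0.0777  0.2693] t 13.1
```

Emit:
jog_arm --rows '[[0, [0, -5, 12], [0, 0, 0]], [0, [0, -14, 25], [0, 0, 0]], [0, [0, -22, 38], [0, 0, 0]], [0, [0, -26, 44], [0, 0, 0]], [0, [0, -28, 47], [0, 0, 0]], [0, [0, -28, 47], [0, 0, 0]], [0, [0, -28, 47], [0, 0, 0]]]'

```text
clock: 13.98
position: [0.5593, -0.0726, 0.2151]
tcp_rot: [0.207, 0.931, 0.294, 0.065]
wrist_force: [-0.5, -0.2, 0.7]
width: 0.037
grasp_force: 40.0
```

```bash
python3 - <<'E'
from ik import *
s=robot.sense(); print(s["wrist_force"],s["torque"],s["position"])
from scipy.optimize import least_squares
for n in("side","top"):
    p,W,d=grab(n,n+"8"); k=(d>0)&(np.hypot(W[...,0]-.6205,W[...,1]-.059)<.085)&(W[...,2]>.054)&(W[...,2]<.11)&(p.min(2)>110)
    P=W[k]; h=cv2.convexHull((P[:,:2]*1000).astype(np.float32))[:,0]; print(n,least_squares(lambda q:np.hypot(*(h-q[:2]).T)-q[2],[620,59,61],loss="soft_l1",f_scale=2).x.round(1),np.percentile(P[:,2],[2,50,98]).round(4))
    c=P[:,:2]-P[:,:2].mean(0); a=np.degrees(np.arctan2(c[:,1],c[:,0]))//45
    for t in np.unique(a): G=P[a==t]; i=G[:,2].argsort()[-5:]; print(int(t*45),G[i].mean(0)[2].round(3),end=" ")
    print()
E
```

```text
[ 0.102  0.596  0.172  2.    -1.125  0.787  2.296] [ 0.5593 -0.0726  0.2151] [0.207 0.931 0.294 0.065]
[-0.45513361 -0.24007755  0.68073607] [-0.50980817  0.31887991  0.08506711] [ 0.5592867  -0.07261651  0.21509589]
side [621.9  62.9  61.6] [0.0543 0.074  0.0915]
-180 0.093 -135 0.097 -90 0.091 -45 0.09 0 0.091 45 0.091 90 0.092 135 0.093 
top [617.4  60.8  61.5] [0.0545 0.0724 0.0904]
-180 0.092 -135 0.097 -90 0.091 -45 0.09 0 0.089 45 0.09 90 0.091 135 0.091
```

Emit:
jog_arm --rows '[[0, [0, -0.6, 0.8], [0, 0, 0]], [0, [0, -1.2, 1.6], [0, 0, 0]], [0, [0, -1.2, 1.6], [0, 0, 0]]]'

```text
clock: 14.45
position: [0.5592, -0.0728, 0.2128]
tcp_rot: [0.207, 0.931, 0.294, 0.065]
wrist_force: [-1.5, -1.5, 4.8]
width: 0.039
grasp_force: 41.6
```

Emit:
jog_arm --rows '[[0, [0, 0.6, -0.8], [0, 0, 0]], [8, [0, 0.6, -0.8], [0, 0, 0]], [14, [0, 0.6, -0.8], [0, 0, 0]], [20, [0, 0.6, -0.8], [0, 0, 0]], [20, [0, 0.6, -0.8], [0, 0, 0]], [20, [0, 0, -10], [0, 0, 0]], [20, [0, 0, -30], [0, 0, 0]], [20, [0, 0, -60], [0, 0, 0]], [20, [0, 20, -100], [0, 0, 0]], [20, [0, 40, -130], [0, 0, 0]]]'

```text
clock: 15.7
position: [0.5407, -0.1124, 0.3448]
tcp_rot: [0.208, 0.931, 0.293, 0.066]
wrist_force: [0.0, 0.2, -0.0]
width: 0.233
grasp_force: 0.0
```

```bash
python3 - <<'E'
from ik import *
s=robot.sense(); print(s["wrist_force"],s["width"]*85)
from scipy.optimize import least_squares
for n in("side","top"):
    p,W,d=grab(n,n+"9"); k=(d>0)&(np.hypot(W[...,0]-.6205,W[...,1]-.059)<.085)&(W[...,2]>.054)&(W[...,2]<.11)&(p.min(2)>110)
    P=W[k]; h=cv2.convexHull((P[:,:2]*1000).astype(np.float32))[:,0]; print(n,least_squares(lambda q:np.hypot(*(h-q[:2]).T)-q[2],[620,59,61],loss="soft_l1",f_scale=2).x.round(1),np.percentile(P[:,2],[2,50,98]).round(4))
    c=P[:,:2]-P[:,:2].mean(0); a=np.degrees(np.arctan2(c[:,1],c[:,0]))//45
    for t in np.unique(a): G=P[a==t]; i=G[:,2].argsort()[-5:]; print(int(t*45),G[i].mean(0)[2].round(3),end=" ")
    print()
# tare: key along y -> tool y along 77.8 ; tilt 8deg so tool z leans towards scale +x? panel normal leans to -x => tool z towards +x az -12.2
q=s["joints"]
for yaw in(77.8,-102.2):
    t=np.array([.5075,.0385,.0335]); a=np.r_[np.sin(.14)*np.cos(-.213),np.sin(.14)*np.sin(-.213),-np.cos(.14)]
    b=go(t-a*(.173+.05),yaw,8,-12.2); k,e,r=ik(*b,q); print(yaw,b[0].round(3),k.round(2),round(e,1),round(r,1)); go(t-a*.173,yaw,8,-12.2,base=b)
E
```

```text
[ 0.09   0.4    0.288  1.92  -0.897  1.001  2.055] [ 0.5407 -0.1124  0.3448] [0.208 0.931 0.293 0.066]
[ 0.03696574  0.20186306 -0.03625647] 19.81719723048143
side [621.6  62.5  61.7] [0.0545 0.0752 0.0909]
-180 0.091 -135 0.092 -90 0.092 -45 0.091 0 0.092 45 0.091 90 0.092 135 0.091 
top [616.8  61.6  62. ] [0.0545 0.0731 0.0909]
-180 0.09 -135 0.093 -90 0.091 -45 0.091 0 0.091 45 0.091 90 0.09 135 0.091 
shift [126.2  41.1 141.3] turn [ 4.24  -0.42  -1.858] pos [ 0.5418 -0.1123  0.3472] t 15.8
77.8 [0.477 0.045 0.254] [-0.69  0.4   0.62  2.2  -0.41  0.5   1.59] 0.0 0.0
shift [-0. -0. 50.] turn [0. 0. 0.] pos [0.4771 0.0451 0.2543] t 15.8
shift [126.2  41.1 141.3] turn [-0.6   -6.061 19.752] pos [ 0.5418 -0.1123  0.3472] t 15.8
-102.2 [0.477 0.045 0.254] [-1.1   0.72  1.3   2.2  -1.02  0.83 -0.95] 0.0 0.0
shift [ 0.  0. 50.] turn [0. 0. 0.] pos [0.4771 0.0451 0.2543] t 15.8
```

Bowl stands upright, ~3 mm off centre. Now the tare key, fingers shut.

Emit:
jog_arm --rows '[[0, [30, 5, 10], [0.5, -0.05, -0.23]], [0, [60, 10, 20], [1.1, -0.1, -0.46]], [0, [90, 20, 40], [1.6, -0.15, -0.7]], [0, [126, 30, 70], [2.12, -0.2, -0.93]], [0, [126, 41, 100], [3.2, -0.3, -1.4]], [0, [126, 41, 120], [4.24, -0.42, -1.86]], [0, [126, 41, 141], [4.24, -0.42, -1.86]], [0, [126, 41, 141], [4.24, -0.42, -1.86]]]'

```text
clock: 16.8
position: [0.4754, 0.0472, 0.2496]
tcp_rot: [0.104, 0.992, -0.007, 0.065]
wrist_force: [-0.2, -0.0, -0.3]
width: 0.003
grasp_force: 0.0
```

```bash
python3 - <<'E'
from h import *
t=np.array([.5075,.0385,.0335]); a=np.r_[np.sin(.14)*np.cos(-.213),np.sin(.14)*np.sin(-.213),-np.cos(.14)]
go(t-a*.173,77.8,8,-12.2)
p,W,d=grab("side","s10"); cv2.imwrite("pics/t1.png",cv2.resize(p[200:340,210:390],None,fx=4,fy=4,interpolation=cv2.INTER_CUBIC))
E
```

```text
shift [-3.1 -1.7 45.6] turn [-0.002 -0.064  0.027] pos [0.4754 0.0472 0.2496] t 16.8
```

View pics/t1.png

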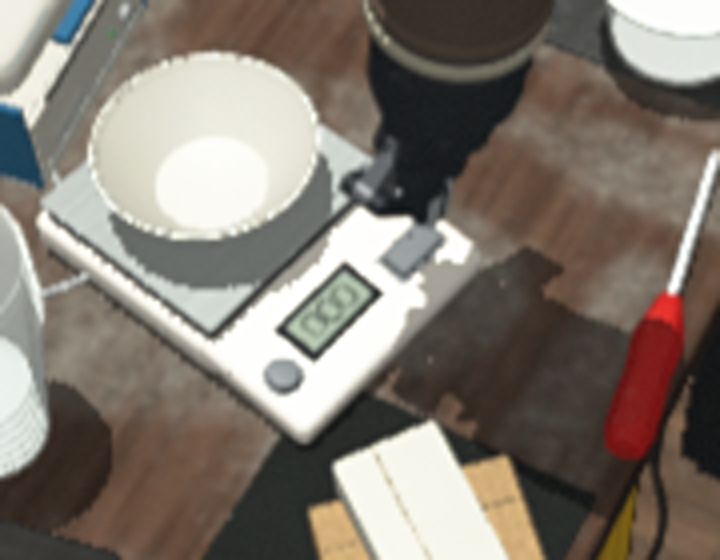

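The bowl is level on the pan and the tool hangs above the tare key (410,250 in the crop), clear of the power key. Press in small steps.

Emit:
jog_arm --rows '[[0, [-3, -1.5, 25], [0, 0, 0]], [0, [-3, -1.5, 38], [0, 0, 0]], [0, [-3, -1.5, 43], [0, 0, 0]], [0, [-3, -1.5, 46], [0, 0, 0]], [0, [-3, -1.5, 47.5], [0, 0, 0]], [0, [-3, -1.5, 47.5], [0, 0, 0]]]'

```text
clock: 17.6
position: [0.4846, 0.043, 0.2038]
tcp_rot: [0.105, 0.992, -0.007, 0.066]
wrist_force: [-0.7, -1.9, 1.8]
width: -0.006
grasp_force: 1.0
```

Emit:
jog_arm --rows '[[0, [0, 0, 1.5], [0, 0, 0]], [0, [0, 0, 2.5], [0, 0, 0]], [0, [0, 0, 2.5], [0, 0, 0]]]'

```text
clock: 17.98
position: [0.485, 0.043, 0.2011]
tcp_rot: [0.105, 0.992, -0.007, 0.066]
wrist_force: [-0.5, -2.0, 4.4]
width: -0.003
grasp_force: 1.9
```

Emit:
jog_arm --rows '[[0, [0, 0, 0.7], [0, 0, 0]], [0, [0, 0, 1.2], [0, 0, 0]], [0, [0, 0, 1.2], [0, 0, 0]]]'

```text
clock: 18.35
position: [0.4851, 0.0429, 0.2005]
tcp_rot: [0.105, 0.992, -0.007, 0.066]
wrist_force: [-4.8, -1.2, 17.5]
width: 0.0
grasp_force: 8.8
```

Emit:
jog_arm --rows '[[0, [0, 0, -5], [0, 0, 0]], [0, [0, 0, -25], [0, 0, 0]], [0, [0, 0, -70], [0, 0, 0]], [0, [0, 0, -110], [0, 0, 0]], [0, [0, 0, -110], [0, 0, 0]]]'

```text
clock: 18.98
position: [0.4714, 0.0466, 0.3111]
tcp_rot: [0.105, 0.992, -0.006, 0.068]
wrist_force: [0.3, 1.0, -0.3]
width: 0.002
grasp_force: 0.0
```

```bash
python3 - <<'E'
from h import *
from scipy.cluster.hierarchy import fcluster,linkage
b=go([.4596,.3162,.32],39); go([.4596,.3162,.221],39,base=b)
for n in("side","top"):
    p,W,d=grab(n,n+"11")
    P=W[(d>0)&(W[...,0]>.37)&(W[...,0]<.5)&(W[...,1]>.28)&(W[...,1]<.40)&(W[...,2]>.032)&(W[...,2]<.1)]
    if len(P)<3: continue
    l=fcluster(linkage(P[:,:2]),.015,"distance")
    for i in set(l):
        G=P[l==i]; H=G[G[:,2]>G[:,2].max()-.012]; print(n,H.mean(0).round(4),"mid",((H.min(0)+H.max(0))/2).round(4),len(H))
E
```

```text
shift [ 65.9 261.2 -17.1] turn [0.353 0.928 4.863] pos [0.4714 0.0466 0.3111] t 18.98
shift [ 0.  0. 99.] turn [0. 0. 0.] pos [0.4596 0.3162 0.32  ] t 18.98
side [0.4595 0.3185 0.0837] mid [0.4601 0.3183 0.0843] 31
side [0.4056 0.3276 0.0832] mid [0.4061 0.3271 0.0817] 34
side [0.4122 0.3789 0.0493] mid [0.4122 0.3784 0.0475] 37
side [0.4611 0.3716 0.0489] mid [0.4616 0.3712 0.0478] 35
side [0.4947 0.3901 0.0488] mid [0.4941 0.3887 0.0484] 73
top [0.4591 0.3142 0.0835] mid [0.4595 0.3135 0.0827] 12
top [0.476  0.2819 0.0331] mid [0.476  0.2819 0.0331] 2
top [0.4537 0.2815 0.034 ] mid [0.4537 0.2815 0.034 ] 1
top [0.4049 0.3234 0.0847] mid [0.4049 0.324  0.0854] 11
top [0.4605 0.3681 0.0502] mid [0.461  0.3681 0.0484] 10
top [0.4946 0.388  0.0506] mid [0.4942 0.3879 0.0531] 22
top [0.4118 0.3754 0.0494] mid [0.4116 0.3759 0.0501] 11
top [0.3779 0.3962 0.0325] mid [0.3779 0.3962 0.0325] 1
top [0.3712 0.3586 0.0322] mid [0.3712 0.3586 0.0322] 1
```

Emit:
jog_arm --rows '[[40, [15, 50, -10], [0.07, 0.2, 0.97]], [40, [28, 105, -17], [0.14, 0.37, 1.95]], [40, [41, 160, -17], [0.2, 0.56, 2.9]], [40, [54, 215, -17], [0.28, 0.74, 3.9]], [40, [66, 261, -17], [0.35, 0.93, 4.86]], [40, [66, 261, -17], [0.35, 0.93, 4.86]], [40, [66, 261, -17], [0.35, 0.93, 4.86]]]'

```text
clock: 19.95
position: [0.4591, 0.3148, 0.3156]
tcp_rot: [0.43, 0.903, -0.003, -0.002]
wrist_force: [0.3, -0.4, 0.4]
width: 0.468
grasp_force: 0.0
```

```bash
python3 - <<'E'
from h import *
s=robot.sense(); print(s["joints"].round(2))
go([.4597,.3163,.221],39)
E
```

```text
[-1.14  0.47  0.62  1.88 -0.34  0.91  0.32]
shift [ 0.7  2.  94.6] turn [-0.049 -0.002  0.001] pos [0.4591 0.3148 0.3156] t 19.95
```

Emit:
jog_arm --rows '[[40, [0, 1.5, 50], [0, 0, 0]], [40, [0.5, 1.5, 80], [0, 0, 0]], [40, [0.5, 1.5, 94], [0, 0, 0]], [40, [0.5, 1.5, 94], [0, 0, 0]], [0, [0.5, 1.5, 94], [0, 0, 0]], [0, [0.5, 1.5, 94], [0, 0, 0]], [0, [0.5, 1.5, 94], [0, 0, 0]], [0, [0.5, 1.5, 94], [0, 0, 0]], [0, [0.5, 1.5, 94], [0, 0, 0]]]' --newtons 40

```text
clock: 21.08
position: [0.4602, 0.3168, 0.2242]
tcp_rot: [0.431, 0.902, -0.001, -0.001]
wrist_force: [-1.9, -1.1, 8.0]
width: 0.102
grasp_force: 39.0
```

Emit:
jog_arm --rows '[[0, [0, 0, -10], [0, 0, 0]], [0, [0, 0, -40], [0, 0, 0]], [0, [0, 0, -90], [0, 0, 0]], [0, [0, 0, -130], [0, 0, 0]], [0, [0, 0, -130], [0, 0, 0]]]'

```text
clock: 21.7
position: [0.4612, 0.3171, 0.3567]
tcp_rot: [0.431, 0.902, 0.001, -0.0]
wrist_force: [0.6, -0.1, -1.0]
width: 0.102
grasp_force: 39.1
```

```bash
cat > foot.py <<'E'
from ik import *
import sys
def see(tag,x,y,zlo,zhi,r=.035):
    for n in("side","top"):
        p,W,d=grab(n,n+tag); P=W[(d>0)&(np.hypot(W[...,0]-x,W[...,1]-y)<r)&(W[...,2]>zlo)&(W[...,2]<zhi)]
        if len(P)<3: print(n,"none"); continue
        for z in np.arange(zlo,zhi,.01):
            G=P[(P[:,2]>=z)&(P[:,2]<z+.01)]
            if len(G)>2: print(n,round(z,3),((G.min(0)+G.max(0))/2).round(4)[:2],np.ptp(G,0).round(3)[:2],len(G))
E
python3 - <<'E'
from foot import *
see("12",.46,.3165,.11,.19)
c=np.array([.6205,.061]); v=np.array([.63,-.777])*.016
q=robot.sense()["joints"]
b=go(np.r_[c+v,.36],39); k,e,r=ik(*b,q); print(k.round(2),e.round(1)); go(np.r_[c+v,.268],39,base=b)
E
```

```text
[-1.171  0.421  0.656  1.836 -0.307  0.985  0.295] [0.4612 0.3171 0.3567] [ 0.431  0.902  0.001 -0.   ]
side 0.14 [0.4616 0.319 ] [0.032 0.031] 145
side 0.15 [0.4611 0.3211] [0.016 0.019] 63
side 0.16 [0.4595 0.3204] [0.006 0.007] 15
side 0.17 [0.4603 0.3215] [0.007 0.004] 15
side 0.18 [0.4548 0.3258] [0.017 0.014] 20
top 0.13 [0.4594 0.3009] [0.006 0.001] 3
top 0.14 [0.4654 0.308 ] [0.014 0.011] 14
shift [-315.9  -36.3   -7. ] turn [-0.024 -0.014 -0.001] pos [0.46   0.3169 0.3535] t 21.8
[-0.58  0.55  0.64  1.62 -0.36  1.09  0.84] 0.0
shift [ 0.  0. 92.] turn [0. 0. 0.] pos [0.6306 0.0486 0.36  ] t 21.8
```

Emit:
jog_arm --rows '[[0, [-20, -3, -7], [0, 0, 0]], [0, [-60, -7, -7], [0, 0, 0]], [0, [-110, -13, -7], [0, 0, 0]], [0, [-160, -19, -7], [0, 0, 0]], [0, [-210, -24, -7], [0, 0, 0]], [0, [-260, -30, -7], [0, 0, 0]], [0, [-295, -34, -7], [0, 0, 0]], [0, [-314, -36, -7], [0, 0, 0]], [0, [-314, -36, -7], [0, 0, 0]], [0, [-314, -36, -7], [0, 0, 0]]]'

```text
clock: 23.05
position: [0.6293, 0.0516, 0.3593]
tcp_rot: [0.43, 0.903, -0.001, -0.002]
wrist_force: [0.5, -0.0, -1.4]
width: 0.101
grasp_force: 39.1
```

```bash
python3 - <<'E'
from foot import *
see("13",.629,.05,.125,.19)
c=np.array([.6192,.062]); v=np.array([.63,-.777])*.016
go(np.r_[c+v,.268],39)
E
```

```text
[-0.595  0.543  0.657  1.649 -0.365  1.082  0.85 ] [0.6293 0.0516 0.3593] [ 0.43   0.903 -0.001 -0.002]
side 0.135 [0.6242 0.0566] [0.017 0.019] 5
side 0.145 [0.6283 0.0525] [0.029 0.03 ] 97
side 0.155 [0.6293 0.0528] [0.017 0.018] 46
side 0.165 [0.6292 0.0536] [0.01  0.009] 16
side 0.175 [0.6281 0.0539] [0.008 0.008] 16
side 0.185 [0.629  0.0584] [0.007 0.011] 7
top 0.135 [0.613  0.0455] [0.006 0.008] 3
top 0.145 [0.6138 0.0454] [0.008 0.008] 9
shift [-2.  -1.1 91.6] turn [-0.03  -0.018  0.014] pos [0.6293 0.0519 0.3596] t 23.15
```

Emit:
jog_arm --rows '[[0, [-1, -0.5, 30], [0, 0, 0]], [0, [-2, -1, 60], [0, 0, 0]], [0, [-2, -1, 80], [0, 0, 0]], [0, [-2, -1, 86], [0, 0, 0]], [0, [-2, -1, 89], [0, 0, 0]], [0, [-2, -1, 89], [0, 0, 0]]]'

```text
clock: 23.9
position: [0.6302, 0.0479, 0.2715]
tcp_rot: [0.431, 0.902, -0.001, -0.001]
wrist_force: [0.2, 0.5, -1.1]
width: 0.1
grasp_force: 39.1
```

Emit:
jog_arm --rows '[[0, [0, 0, 1], [0, 0, 0]], [0, [0, 0, 2], [0, 0, 0]], [0, [0, 0, 3], [0, 0, 0]], [0, [0, 0, 3], [0, 0, 0]]]'

```text
clock: 24.4
position: [0.6301, 0.048, 0.2681]
tcp_rot: [0.431, 0.903, -0.001, -0.001]
wrist_force: [-0.7, 1.6, 4.4]
width: 0.1
grasp_force: 39.4
```

Emit:
jog_arm --rows '[[0, [0, 0, -0.5], [0, 0, 0]], [11, [0, 0, -0.5], [0, 0, 0]], [13, [0, 0, -0.5], [0, 0, 0]], [18, [0, 0, -0.5], [0, 0, 0]], [30, [0, 0, -0.5], [0, 0, 0]], [30, [0, 0, -0.5], [0, 0, 0]], [30, [0, 0, -20], [0, 0, 0]], [30, [0, 0, -60], [0, 0, 0]], [30, [0, 0, -100], [0, 0, 0]]]'

```text
clock: 25.52
position: [0.6303, 0.0477, 0.3702]
tcp_rot: [0.431, 0.902, -0.002, -0.001]
wrist_force: [0.2, 0.2, -0.7]
width: 0.352
grasp_force: 0.0
```

```bash
python3 - <<'E'
from foot import *
see("14",.629,.05,.055,.15,.03)
b=go([.4055,.3256,.32],39); k,e,r=ik(*b,robot.sense()["joints"]);print(e)
E
```

```text
[-0.594  0.534  0.666  1.635 -0.359  1.102  0.849] [0.6303 0.0477 0.3702] [ 0.431  0.902 -0.002 -0.001]
side 0.055 [0.633  0.0464] [0.052 0.051] 218
side 0.065 [0.6384 0.0399] [0.039 0.038] 62
side 0.075 [0.6389 0.0443] [0.029 0.023] 13
side 0.085 [0.6286 0.0523] [0.01  0.007] 14
side 0.095 [0.6292 0.0519] [0.011 0.007] 16
side 0.105 [0.6285 0.0529] [0.009 0.006] 11
side 0.115 [0.6296 0.0517] [0.01  0.008] 15
side 0.125 [0.6288 0.0513] [0.01  0.009] 21
top 0.055 [0.6251 0.0373] [0.048 0.033] 54
top 0.065 [0.6253 0.0355] [0.018 0.029] 11
top 0.085 [0.6224 0.0463] [0.005 0.006] 5
shift [359.   -1.   52.7] turn [ 0.021  0.022 -0.008] pos [0.6317 0.047  0.3738] t 25.62
0.003392634654388563
```

Foot 1 stands upright in the bowl. Fetch foot 2.

Emit:
jog_arm --rows '[[40, [60, 0, 0], [0, 0, 0]], [40, [120, 0, 0], [0, 0, 0]], [40, [180, 0, 10], [0, 0, 0]], [40, [240, 0, 25], [0, 0, 0]], [40, [300, 0, 40], [0, 0, 0]], [40, [340, -1, 50], [0, 0, 0]], [40, [359, -1, 53], [0, 0, 0]], [40, [359, -1, 53], [0, 0, 0]], [40, [359, -1, 53], [0, 0, 0]]]'

```text
clock: 26.75
position: [0.405, 0.3249, 0.3159]
tcp_rot: [0.432, 0.902, -0.001, -0.001]
wrist_force: [0.0, -0.8, -0.3]
width: 0.465
grasp_force: 0.0
```

```bash
python3 - <<'E'
from foot import *
go([.4055,.3256,.221],39)
E
```

```text
[-1.257  0.409  0.642  1.975 -0.32   0.862  0.235] [0.405  0.3249 0.3159] [ 0.432  0.902 -0.001 -0.001]
shift [ 0.2  1.1 94.9] turn [-0.022 -0.004 -0.022] pos [0.405  0.3249 0.3159] t 26.75
```

Emit:
jog_arm --rows '[[40, [0, 1, 50], [0, 0, 0]], [40, [0, 1, 80], [0, 0, 0]], [40, [0, 1, 94], [0, 0, 0]], [40, [0, 1, 94], [0, 0, 0]], [0, [0, 1, 94], [0, 0, 0]], [0, [0, 1, 94], [0, 0, 0]], [0, [0, 1, 94], [0, 0, 0]], [0, [0, 1, 94], [0, 0, 0]], [0, [0, 1, 94], [0, 0, 0]]]' --newtons 40

```text
clock: 27.88
position: [0.4044, 0.327, 0.2223]
tcp_rot: [0.431, 0.902, -0.001, -0.001]
wrist_force: [0.0, -0.6, 7.3]
width: 0.107
grasp_force: 39.3
```

Emit:
jog_arm --rows '[[0, [0, 0, -10], [0, 0, 0]], [0, [0, 0, -40], [0, 0, 0]], [0, [0, 0, -90], [0, 0, 0]], [0, [0, 0, -137], [0, 0, 0]], [0, [0, 0, -137], [0, 0, 0]]]'

```text
clock: 28.5
position: [0.4055, 0.3274, 0.362]
tcp_rot: [0.431, 0.902, 0.002, -0.001]
wrist_force: [-0.4, -0.2, 0.2]
width: 0.1
grasp_force: 39.1
```

```bash
python3 - <<'E'
from foot import *
see("15",.405,.3255,.11,.19)
c=np.array([.6192,.062]); v=-np.array([.63,-.777])*.0175
b=go(np.r_[c+v,.365],39); go(np.r_[c+v,.268],39,base=b); print(b[0])
E
```

```text
[-1.302  0.351  0.687  1.922 -0.273  0.959  0.193] [0.4055 0.3274 0.362 ] [ 0.431  0.902  0.002 -0.001]
side 0.14 [0.4047 0.33  ] [0.025 0.025] 10
side 0.15 [0.4072 0.3286] [0.031 0.03 ] 145
side 0.16 [0.4061 0.3297] [0.014 0.013] 45
side 0.17 [0.4059 0.33  ] [0.007 0.005] 16
side 0.18 [0.4052 0.3298] [0.006 0.006] 11
top 0.14 [0.409  0.3157] [0.023 0.013] 16
top 0.15 [0.4104 0.3172] [0.017 0.013] 15
top 0.16 [0.4093 0.3176] [0.005 0.002] 3
shift [-3.238e+02  3.000e-01 -7.100e+00] turn [-0.024 -0.015  0.   ] pos [0.4041 0.3271 0.3586] t 28.6
shift [ 0.  0. 97.] turn [0. 0. 0.] pos [0.6082 0.0756 0.365 ] t 28.6
[0.608175  0.0755975 0.365    ]
```

Emit:
jog_arm --rows '[[0, [-20, 0, -7], [0, 0, 0]], [0, [-60, 0, -7], [0, 0, 0]], [0, [-110, 0, -7], [0, 0, 0]], [0, [-160, 0, -7], [0, 0, 0]], [0, [-210, 0, -7], [0, 0, 0]], [0, [-260, 0, -7], [0, 0, 0]], [0, [-300, 0, -7], [0, 0, 0]], [0, [-324, 0, -7], [0, 0, 0]], [0, [-324, 0, -7], [0, 0, 0]], [0, [-324, 0, -7], [0, 0, 0]]]'

```text
clock: 29.85
position: [0.6079, 0.0748, 0.3641]
tcp_rot: [0.431, 0.902, -0.002, -0.002]
wrist_force: [-0.4, 0.7, -0.6]
width: 0.098
grasp_force: 39.1
```

```bash
python3 - <<'E'
from foot import *
c=np.array([.6192,.062]); v=-np.array([.63,-.777])*.0175
go(np.r_[c+v,.27],39)
E
```

```text
[-0.672  0.514  0.692  1.694 -0.363  1.073  0.814] [0.6079 0.0748 0.3641] [ 0.431  0.902 -0.002 -0.002]
shift [ 0.2  1.2 94.1] turn [-0.041 -0.016 -0.008] pos [0.6079 0.0748 0.3641] t 29.85
```

Emit:
jog_arm --rows '[[0, [0, 0.5, 30], [0, 0, 0]], [0, [0, 1, 60], [0, 0, 0]], [0, [0, 1, 80], [0, 0, 0]], [0, [0, 1, 88], [0, 0, 0]], [0, [0, 1, 92], [0, 0, 0]], [0, [0, 1, 92], [0, 0, 0]]]'

```text
clock: 30.6
position: [0.6088, 0.0758, 0.2733]
tcp_rot: [0.431, 0.903, -0.001, -0.001]
wrist_force: [0.6, -0.2, -0.4]
width: 0.103
grasp_force: 39.1
```

Emit:
jog_arm --rows '[[0, [0, 0, 1], [0, 0, 0]], [0, [0, 0, 2], [0, 0, 0]], [0, [0, 0, 3], [0, 0, 0]], [0, [0, 0, 3], [0, 0, 0]]]'

```text
clock: 31.1
position: [0.6087, 0.0757, 0.2699]
tcp_rot: [0.431, 0.902, -0.001, -0.002]
wrist_force: [-0.8, 0.4, 1.2]
width: 0.099
grasp_force: 39.1
```

Emit:
jog_arm --rows '[[0, [0, 0, 1], [0, 0, 0]], [0, [0, 0, 1.5], [0, 0, 0]], [0, [0, 0, 1.5], [0, 0, 0]]]'

```text
clock: 31.48
position: [0.6087, 0.0757, 0.2684]
tcp_rot: [0.431, 0.902, -0.001, -0.002]
wrist_force: [-0.9, 1.5, 4.7]
width: 0.105
grasp_force: 39.2
```

Emit:
jog_arm --rows '[[0, [0, 0, -0.3], [0, 0, 0]], [11, [0, 0, -0.3], [0, 0, 0]], [12, [0, 0, -0.3], [0, 0, 0]], [14, [0, 0, -0.3], [0, 0, 0]], [18, [0, 0, -0.3], [0, 0, 0]], [30, [0, 0, -0.3], [0, 0, 0]], [30, [0, 0, -0.3], [0, 0, 0]], [30, [0, 0, -20], [0, 0, 0]], [30, [0, 0, -60], [0, 0, 0]], [30, [0, 0, -110], [0, 0, 0]], [30, [0, 0, -140], [0, 0, 0]], [30, [0, 0, -140], [0, 0, 0]]]'

```text
clock: 32.98
position: [0.6099, 0.0752, 0.4123]
tcp_rot: [0.431, 0.902, 0.0, 0.001]
wrist_force: [0.7, -0.5, 0.8]
width: 0.347
grasp_force: 0.0
```

```bash
python3 - <<'E'
from foot import *
see("16",.609,.0755,.085,.14,.022)
print("first"); see("17",.6295,.049,.085,.14,.02)
p,W,d=grab("side","s18")
P=W[(d>0)&(np.hypot(W[...,0]-.62,W[...,1]-.06)<.075)&(W[...,2]>.082)&(W[...,2]<.097)]
c=P[:,:2]-[.6205,.061]; a=np.degrees(np.arctan2(c[:,1],c[:,0]))//45; o=np.hypot(*c.T)>.05
for t in np.unique(a): G=P[(a==t)&o]; print(int(t*45),G[G[:,2].argsort()[-5:]].mean(0).round(3)[2] if len(G) else None,end=" ")
h=cv2.convexHull((P[:,:2]*1000).astype(np.float32)); print(cv2.minEnclosingCircle(h))
P=W[(d>0)&(np.hypot(W[...,0]-.42,W[...,1]-.192)<.08)&(W[...,2]>.058)&(W[...,2]<.08)]; print(cv2.minAreaRect((P[:,:2]*1000).astype(np.float32)),np.median(P[:,2]))
print(robot.sense()["wrist_force"],robot.sense()["clock"])
E
```

```text
[-0.691  0.472  0.72   1.631 -0.332  1.163  0.787] [0.6099 0.0752 0.4123] [0.431 0.902 0.    0.001]
side 0.085 [0.6072 0.0792] [0.008 0.008] 13
side 0.095 [0.6077 0.081 ] [0.008 0.005] 10
side 0.105 [0.6068 0.0823] [0.008 0.009] 15
side 0.115 [0.6061 0.0837] [0.009 0.005] 12
side 0.125 [0.607  0.0829] [0.01  0.009] 25
top 0.085 [0.6008 0.0753] [0.003 0.006] 4
top 0.095 [0.6008 0.0747] [0.004 0.005] 3
top 0.105 [0.6004 0.0753] [0.003 0.003] 3
top 0.115 [0.6013 0.0749] [0.004 0.003] 3
first
side 0.085 [0.628  0.0512] [0.01  0.005] 5
side 0.095 [0.6274 0.0522] [0.006 0.008] 14
side 0.105 [0.6279 0.0539] [0.009 0.007] 14
side 0.115 [0.6293 0.0522] [0.01 0.01] 16
side 0.125 [0.6298 0.0517] [0.008 0.009] 19
top none
-180 0.091 -135 0.091 -90 0.091 -45 0.091 0 0.091 45 0.091 90 0.091 135 0.092 ((621.4668579101562, 61.5589485168457), 63.42424774169922)
((423.1895446777344, 193.57809448242188), (56.40003204345703, 86.40037536621094), 53.087406158447266) 0.06493563318051832
[-0.31443143  0.85792942 -0.22677386] 33.225
```

Both feet are standing in the bowl, the bowl is level and centred, and the carton stack is intact. Hand in.

```bash
python3 -c "
from workcell import robot
print(robot.finish_job())"
```

```text
the job is handed in; nothing more can be done
None
```

I handed the job in at about 33 s with every step carried out in order; the hand-in gave no verdict. In the last camera check the carton was flat on the big one, the bowl was level in the middle of the pan and both long feet stood upright and released in it. The tare key was pressed to its stop before any foot went in, but I did not re-check the short feet or bystanders at the end.

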